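# Lock a detergent column at set torque

### The job

Stack the loose green-lidded cartridge squarely on the two green-lidded ones in the dosing unit, edges flush, setting it down gently. Then push the wrench handle clockwise (seen from above) so that the red clamp arm swings over the column and comes fully home, and keep pushing until the wrench's breakaway joint gives: stop when the handle is bent by about 15 degrees (10 to 20 is fine), let it be and move clear. Keep the column square and leave the blue-lidded cartridge, the bowl and the mug where they are.

Things in the scene. Friction and masses are not known exactly. Their poses are not given: they have to be found in the camera images.
- new_mid (a point): The loose cartridge to be stacked: closed, rigid white plastic box with a green lid, 100 (x) x 56 (y) x 40 (z) mm, 0.2 to 0.45 kg, on the table right of or in front of the unit. This point is its centre, 20 mm above its underside; x along its length, z up. Either way round is right. Grip it across its 56 mm width.
- mid_mid (a point): Centre of the upper of the two equal green-lidded cartridges (100 x 56 x 40 mm, loose) already stacked in the unit; 20 mm below its top face, on which the new one goes (stacked centres are 40 mm apart, lengths parallel). Axes as for the new one.
- low_mid (a point): Centre of the lower green-lidded cartridge of the column, loose, same size and axes.
- column_seat (a point): Centre of the top face of the black 110 x 64 mm seat plate of the dosing unit, 20 mm above the table, on which the column stands. Axes are those of the fixed unit: z up, x points away from the robot (within 0.15 rad), y to the left. The clamp bolt is 120 mm from it towards +y. The finished column is 140 mm tall above the table.
- bolt (a point): On the upright axis of the clamp bolt, at the height of the wrench handle (178 mm above the table); axes of the fixed unit (x away from the robot, y left). The wrench is already on the bolt, on top of a 28 mm thick post; together with its head it reaches 193 mm above the table.
- clamp_tip (a point): Middle of the round end (32 mm across) of the red clamp arm, a flat bar 10 mm thick, 24 mm wide, its underside 146 mm above the table, this point 125 mm from the bolt axis. At the start it points away from the robot and to the right, clear of the column; it turns with the wrench.
- rack (a point): Middle of the front (robot-side) wire of an empty wire rack over the handle's later sweep, 305 mm above the table, fixed to the unit. Wires are 6 mm thick, 280 mm long along the unit's y, and follow every 35 mm towards +x up to 175 mm; two 10 mm legs at x +200, y -140 and +140 mm from here. Open towards the robot: under it the gripper must lean back, its body nearer the robot, by 30 to 40 degrees.
- grip (a point): On the centre line of the wrench handle, in the middle of its black grip with green bands. The handle is a level bar: grip 20 mm thick, 115 mm long (from 57 mm to either side of this point), centre line 178 mm above the table. This point's x axis points outward along the handle. The point is 145 mm from the breakaway joint, which itself is 45 mm from the bolt axis (190 mm in all while the handle is straight).
- clamp (a joint): Turn of bolt, clamp arm and wrench, rad, clockwise from above; starts at 0.15 to 0.45; at its stop at 1.2 the arm lies over the column, pointing to the unit's -y. Direction of the unbent handle, anticlockwise from the unit's x axis: 2.684 - clamp (so 1.484 at the stop). Turns with about 0.35 N m (2 N at the grip) and stays where it is left.
- wrench (a joint): Bend of the breakaway joint, rad, clockwise from above, 0 = handle straight, end of travel 0.7. It gives at 1.4 N m (about 10 N at the grip) and then bends on at about that force, staying where it is left. The handle's direction is then 2.684 - clamp - wrench. Wanted at the end: about 0.26 rad (15 degrees).
- other_mid (a point): Centre of the blue-lidded cartridge (other product, same size), a bystander, on the table.
- bowl: White bowl, 120 mm across, 50 mm high, origin at its underside; bystander left of the unit's front.
- mug: White mug, 76 mm across, 90 mm high, origin at its underside; bystander on the far right.
Things that resemble listed ones, but are neither listed nor needed, are in the scene too. Leave any yellow look-alike of the part that bears new_mid alone.

How it is judged:
By the outcome, as a careful person would: the job done as asked, in the order asked, and still so for the second after the job is handed in, with the robot touching nothing.
It also fails if it takes over 64 s, if anything falls off the work surface, if the arm or the gripper's body presses on something with over 40 N, if the wrist force passes 120 N, or if a joint passes its speed limit or range.

### The arm

A 6-joint arm with a two-finger parallel gripper is mounted at the origin on the work surface. World frame = base frame: x ahead of the robot, y to its left, z up, the work surface at z = 0. Lengths are in m, angles in rad, forces in N, time in s.
With the tool pointing down it reaches from about 0.275 to 0.75 m from the base axis. Payload 10.2 kg.
Tool frame: the origin (TCP) lies at the very end of the fingers, on their centre line; the grasp point (between the pads) lies 19 mm behind it; z points along the fingers, y is the direction in which the jaws open and shut (so a half turn about z gives the same grasp; the last joint's range is limited). The gripper opens to 85 mm and grips with 20 to 120 N. Pads are 22 mm wide; open, the fingers measure 114 mm over their backs; the gripper's body (76 mm by 85 mm) begins 54 mm behind the grasp point. The pads swing forward as they close: fully open they stand 13 mm farther back than shut.
Start: joints at [1.01, 0.313, 1.498, -0, 1.331, -0.223], TCP at [0.174, 0.495, 0.231] pointing down, gripper open.
Joint ranges: [-2.94, 2.94], [-0.97, 2.17], [0.19, 2.56], [-1.23, 4.37], [0.02, 3.11], [-2.88, 2.88]. Speed limits (rad/s): [2.39, 2.39, 3.01, 3.14, 3.14, 3.14].

### API

Orientations are given as [roll, pitch, yaw] about the fixed x, y, z axes, in that order (R = Rz(yaw) Ry(pitch) Rx(roll)).
In Python, from plant import r gives the robot as it stands.
- The arm moves only by the tool move_arm, never from a script. Its argument "motion" is a list that holds one entry, the list of rows, each a list of 7 numbers: the turn, a rotation vector about the tool's x, y, z in rad, then the shift along the tool's x, y, z in mm, then the opening in per cent of the stroke, from 0 (shut) to 100 (fully open). In form: [[[rx, ry, rz, tx, ty, tz, jaw], ...]]. A call has 1 to 20 rows; each row is the pose to reach, as a shift and turn from the pose commanded when the call began, along the tool's axes at that moment; what a row does not reach only later rows make up. A row lasts 1/12 s, in which the tool goes at most 41.7 mm and 7.16 degrees, less where a joint would pass 70% of its speed; a pose out of reach is approached as far as the arm can. A call with a gripper value outside its range is refused whole. The fingers move at their own pace and stop on an object; "force" is the grip in N (left out, the last holds). Time passes only in rows, so rows that repeat a pose let the fingers close. It gives the time, the measured TCP pose, the force and the opening at its end, in the units of the state.
- r.observe(): the state, without advancing time (a new reading comes with each control period).
- r.read_camera(name): name is "side" or "top" or "wrist"; returns (picture, depth): 384x512x3 uint8, red, green, blue; 384x512 float32, m along the optical axis (not along the pixel's ray), 0 where there is no reading.
- r.camera_info(name): a dict with "camera_matrix" (3x3 intrinsics, pixels), "k1" (the pictures are not rectified: a ray, as slopes to the right and down, at radius r is drawn at 1 + k1 r^2 times it, then the intrinsics apply), "R" (3x3) and "t" (3): a world point X has camera coordinates R X + t. Camera axes: x right, y down, z forward; pixel columns grow to the right and rows downward; lengths in m; the calibration is good to about 2 mm. A picture is of the moment at which its call begins: read the wrist's pose just before it. camera_info takes no time and is no camera call; for the wrist camera it gives the pose at the moment of the call.
- r.job_done(): hands the job in, once; it reports no verdict.
Trained networks look in the newest picture that a camera, given by its name, has taken for a name from the list of things; names that differ only in an ending like _2 or _b are one class to them, and where a whole thing is asked for, a point or a joint stands for the part that bears it (a point fixed in the world has none). Each returns a list of dicts, best first, with "confidence" (0 to 1); they miss things now and then, are a little off and sometimes report something else, mostly with a low value. They report only what shows in the picture. A call takes as long as a camera call. They do not tell look-alikes from the thing itself.
- r.spot_in(camera, thing): "rect" ([left, top, width, height] in pixels, round what is visible of it).
- r.landmark_of(camera, thing): "centre" ([column, row] in pixels: a listed point, or the origin of a listed thing).
The state is a dict: "t": time; "joint_pos": joint angles; "joint_vel": joint speeds; "joint_torque": joint torques, N m; "ee_pos": TCP position; "orientation": TCP orientation; "contact_force": force on the tool from outside, world axes, zero at the start; "wrist_torque": the same for the moment, N m; "width": finger opening in m.
Only numpy, scipy, OpenCV 4.12 (cv2) and the standard library are available. Lean on these libraries where they do the work, as an engineer would, in place of code of your own. Each camera call takes 0.05 s, during which the arm holds its last target.

## Working session

There is one attempt and no reset: what is moved stays moved. The work goes in short steps, Python scripts to look and compute and a tool call to move; the robot and the scene stay as the last step left them, time stands still between calls to the robot, and variables do not carry over. Pictures are saved under pics/ and viewed, and the job is handed in when it is done.

Besides the shell and the picture viewer there is one more tool, called after ">>>" as a command line: name --argument value ..., lists and objects as JSON in quotes. move_arm: Moves the arm, as the interface text tells. Its arguments: {"type":"object","properties":{"motion":{"type":"array"},"force":{"type":"number"}},"required":["motion"]}

```bash
ls -la; mkdir -p pics; cat > h.py <<'E'
import numpy as np, cv2, json
from scipy.spatial.transform import Rotation as Ro
from plant import r
def undist(info,uv):
    K=np.array(info['camera_matrix']);k=info['k1']
    d=np.array([k,0,0,0],float)
    return cv2.undistortPoints(np.array(uv,float).reshape(-1,1,2),K,d).reshape(-1,2)
def ray(info,uv):
    R=np.array(info['R']);t=np.array(info['t'])
    s=undist(info,uv);d=np.c_[s,np.ones(len(s))]@R   # R^T d
    return -R.T@t,d
def at_z(info,uv,z):
    o,d=ray(info,uv);return o+d*((z-o[2])/d[:,2])[:,None]
def at_depth(info,uv,dep):
    o,d=ray(info,uv);return o+d*np.asarray(dep).reshape(-1,1)
def proj(info,X):
    R=np.array(info['R']);K=np.array(info['camera_matrix'])
    p,_=cv2.projectPoints(np.array(X,float).reshape(-1,1,3),cv2.Rodrigues(R)[0],np.array(info['t'],float),K,np.array([info['k1'],0,0,0],float))
    return p.reshape(-1,2)
def save(n,im): cv2.imwrite('pics/'+n+'.png',cv2.cvtColor(im,cv2.COLOR_RGB2BGR))
E
python3 - <<'E'
from h import *
for c in ('side','top'):
    im,d=r.read_camera(c); save(c+'0',im); np.save(c+'0.npy',d); np.save(c+'0im.npy',im)
    i=r.camera_info(c); print(c,np.round(i['camera_matrix'],1).tolist(),i['k1'],np.round(-np.array(i['R']).T@i['t'],3),np.round(i['R'],2).tolist())
    for n in ['new_mid','mid_mid','low_mid','column_seat','bolt','clamp_tip','rack','grip','other_mid','bowl','mug']:
        print(n,[(np.round(x['centre'],1).tolist(),round(x['confidence'],2)) for x in r.landmark_of(c,n)[:4]])
print({k:np.round(v,3) for k,v in r.observe().items()})
E
```

```text
total 12
drwxr-xr-x  3 agent agent 4096 Dec  7 15:59 .
drwxr-xr-x 23 root  root  4096 Dec  7 15:59 ..
drwxr-xr-x  2 agent agent 4096 Dec  7 15:59 pics
side [[404.2, 0.0, 261.7], [0.0, 404.2, 194.2], [0.0, 0.0, 1.0]] -0.08848067561853745 [-0.283 -0.941  0.851] [[0.7, -0.71, -0.02], [-0.34, -0.32, -0.89], [0.62, 0.63, -0.46]]
new_mid [([278.1, 293.6], 0.94), ([347.4, 309.5], 0.88), ([316.8, 281.4], 0.87), ([275.1, 225.3], 0.16)]
mid_mid []
low_mid [([276.7, 226.0], 0.68)]
column_seat [([275.9, 233.9], 0.85)]
bolt [([251.7, 185.4], 0.92)]
clamp_tip [([284.5, 190.9], 0.6)]
rack [([220.7, 145.4], 0.82)]
grip [([199.7, 189.6], 0.57)]
other_mid [([248.8, 270.5], 0.97)]
bowl [([164.1, 217.8], 0.63)]
mug [([338.2, 251.7], 0.78)]
top [[422.1, 0.0, 256.3], [0.0, 422.1, 184.2], [0.0, 0.0, 1.0]] 0.04156196415852402 [ 0.434 -0.032  1.482] [[0.02, -1.0, 0.01], [-0.99, -0.03, -0.11], [0.11, -0.01, -0.99]]
new_mid [([348.4, 202.6], 0.95), ([378.4, 216.7], 0.95), ([325.8, 152.6], 0.63), ([327.6, 241.3], 0.59)]
mid_mid [([261.1, 161.3], 0.74)]
low_mid []
column_seat [([264.0, 169.1], 0.89)]
bolt [([225.1, 165.9], 0.66)]
clamp_tip [([135.1, 229.7], 0.69), ([248.1, 129.0], 0.66)]
rack [([154.3, 152.0], 0.75)]
grip [([188.9, 209.6], 0.83)]
other_mid []
bowl [([132.2, 230.8], 0.58)]
mug [([323.9, 153.1], 0.56), ([188.7, 210.3], 0.27)]
{'t': np.float64(1.2), 'joint_pos': array([ 1.01 ,  0.313,  1.498,  0.   ,  1.331, -0.223]), 'joint_vel': array([-0.002, -0.001, -0.   , -0.001,  0.   ,  0.001]), 'joint_torque': array([ 0.0000e+00, -4.1218e+01, -2.5989e+01, -0.0000e+00,  1.0000e-03,
        0.0000e+00]), 'ee_pos': array([0.174, 0.495, 0.231]), 'orientation': array([ 3.142, -0.   ,  2.804]), 'contact_force': array([-0.452, -0.144,  0.026]), 'wrist_torque': array([-0.012, -0.033,  0.087]), 'width': np.float64(0.085)}
```

View pics/side0.png

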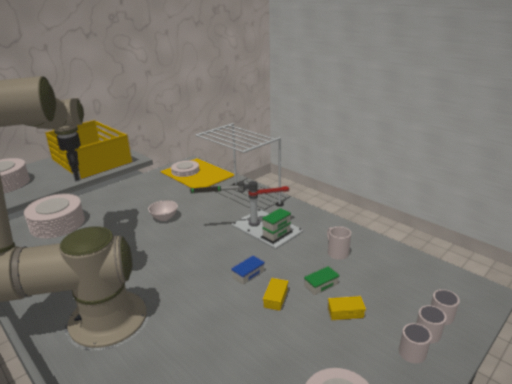

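View pics/top0.png

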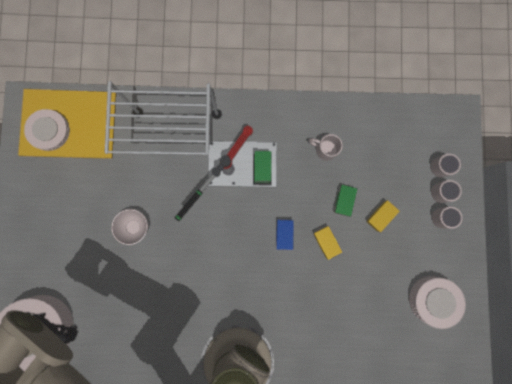

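```bash
python3 - <<'E'
from h import *
im=np.load('top0im.npy');d=np.load('top0.npy');i=r.camera_info('top')
save('top_crop0',cv2.resize(im[110:260,160:400],None,fx=3.3,fy=3.3,interpolation=cv2.INTER_CUBIC))
h=cv2.cvtColor(im,cv2.COLOR_RGB2HSV)
def blobs(c,im,i,name,lo,hi,zf):
    h=cv2.cvtColor(im,cv2.COLOR_RGB2HSV)
    m=cv2.inRange(h,np.array(lo),np.array(hi))
    n,l,s,ce=cv2.connectedComponentsWithStats(m)
    for k in range(1,n):
        if s[k,4]<60: continue
        ys,xs=np.where(l==k)
        u=np.c_[xs,ys].astype(float)
        dep=np.median(d[ys,xs]); 
        z=np.median(at_depth(i,u,d[ys,xs])[:,2])
        P=at_z(i,u,z)[:,:2]
        rc=cv2.minAreaRect((P*1000).astype(np.float32))
        print(c,name,'px',np.round(ce[k],1),'area',s[k,4],'z',round(z,3),'rect',np.round(rc[0],1),np.round(rc[1],1),round(rc[2],1),'mean',np.round(P.mean(0),4))
blobs('top',im,i,'green',(45,100,40),(80,255,255),0)
blobs('top',im,i,'blue',(105,120,40),(130,255,255),0)
blobs('top',im,i,'yellow',(20,150,60),(35,255,255),0)
blobs('top',im,i,'red',(0,150,60),(8,255,255),0)
E
```

```text
top green px [262.2 165.7] area 435 z 0.1 rect [650.8 -68. ] [93.8 49.8] 1.4 mean [ 0.6516 -0.0668]
top green px [345.6 200. ] area 435 z 0.039 rect [ 550.2 -357.1] [54.3 95.7] 77.2 mean [ 0.5497 -0.357 ]
top blue px [284.5 234.1] area 461 z 0.039 rect [ 428.7 -149.6] [94.6 51.2] 1.1 mean [ 0.4283 -0.1495]
top yellow px [ 70.  121.2] area 3914 z 0.012 rect [797.2 618. ] [234.8 314.7] 0.1 mean [0.805  0.6092]
top yellow px [382.7 215.9] area 471 z 0.04 rect [ 498.5 -484.5] [56.6 98.1] 45.6 mean [ 0.4988 -0.4835]
top yellow px [327.4 242.4] area 457 z 0.04 rect [ 403.9 -295.6] [96.9 53.4] 27.4 mean [ 0.4041 -0.2953]
top red px [240.1 140.7] area 178 z 0.156 rect [719.5  10.4] [ 23.2 111.6] 54.4 mean [0.7215 0.0069]
```

View pics/top_crop0.png

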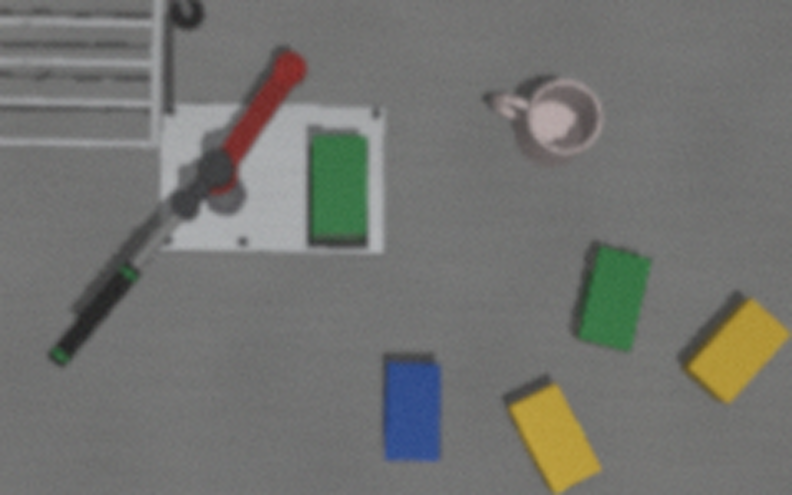

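```bash
cat >> h.py <<'E'
def cur():
    s=r.observe(); return np.array(s['ee_pos']),Ro.from_euler('xyz',s['orientation'])
def togo(p,rpy):
    p0,R0=cur(); sh=R0.inv().apply(np.array(p)-p0)*1000; rv=(R0.inv()*Ro.from_euler('xyz',rpy)).as_rotvec()
    print('rot',np.round(rv,3).tolist(),'shift',np.round(sh,1).tolist(),'rows>=',round(np.linalg.norm(sh)/41.7,1),round(np.degrees(np.linalg.norm(rv))/7.16,1))
def st():
    s=r.observe(); print('t',round(float(s['t']),2),'p',np.round(s['ee_pos'],4),'o',np.round(s['orientation'],4),'F',np.round(s['contact_force'],1),'T',np.round(s['wrist_torque'],2),'w',round(float(s['width']),4),'q',np.round(s['joint_pos'],2))
E
python3 - <<'E'
from h import *
i=r.camera_info('wrist'); p,R=cur()
C=-np.array(i['R']).T@i['t']
print(np.round(R.inv().apply(C-p),3)); print(np.round(np.array(i['R'])@R.as_matrix(),2)); print(np.round(i['camera_matrix'],0).tolist(),i['k1'])
it=r.camera_info('top');is_=r.camera_info('side')
# points
for n,z,t,s in [('bolt',.178,(225.1,165.9),(251.7,185.4)),('tip',.151,(248.1,129),(284.5,190.9)),('rack',.305,(154.3,152),(220.7,145.4)),('grip',.178,(188.9,209.6),(199.7,189.6)),('seat',.02,(264,169.1),(275.9,233.9)),('mug',0,(323.9,153.1),(338.2,251.7)),('bowl',0,(132.2,230.8),(164.1,217.8))]:
    print(n,np.round(at_z(it,t,z),4),np.round(at_z(is_,s,z),4))
togo([.56,-.10,.33],[np.pi,0,2.918])
st()
E
```

```text
[ 0.078 -0.001 -0.143]
[[ 0.    1.    0.  ]
 [-0.95  0.   -0.31]
 [-0.31 -0.    0.95]]
[[325.0, 0.0, 251.0], [0.0, 325.0, 190.0], [0.0, 0.0, 1.0]] 0.016930192424555342
bolt [[0.6355 0.0508 0.178 ]] [[0.6493 0.0532 0.178 ]]
tip [[ 0.7616 -0.0175  0.151 ]] [[ 0.739  -0.0321  0.151 ]]
rack [[0.65   0.2427 0.305 ]] [[0.6322 0.2015 0.305 ]]
grip [[0.4966 0.1575 0.178 ]] [[0.4934 0.1693 0.178 ]]
seat [[ 0.6522 -0.0755  0.02  ]] [[ 0.646  -0.0744  0.02  ]]
mug [[ 0.7184 -0.2884  0.    ]] [[ 0.736  -0.2948  0.    ]]
bowl [[0.4271 0.3754 0.    ]] [[0.438  0.3645 0.    ]]
rot [0.0, -0.0, -0.114] shift [-561.5, -433.8, -98.7] rows>= 17.2 0.9
t 1.2 p [0.174  0.4953 0.2313] o [ 3.1415 -0.      2.8038] F [-0.5 -0.1  0. ] T [-0.01 -0.03  0.09] w 0.0853 q [ 1.01  0.31  1.5   0.    1.33 -0.22]
```

>>> move_arm --motion '[[[0, 0, -0.114, -560, -434, -99, 100], [0, 0, -0.114, -560, -434, -99, 100], [0, 0, -0.114, -560, -434, -99, 100], [0, 0, -0.114, -560, -434, -99, 100], [0, 0, -0.114, -560, -434, -99, 100], [0, 0, -0.114, -560, -434, -99, 100], [0, 0, -0.114, -560, -434, -99, 100], [0, 0, -0.114, -560, -434, -99, 100], [0, 0, -0.114, -560, -434, -99, 100], [0, 0, -0.114, -560, -434, -99, 100], [0, 0, -0.114, -560, -434, -99, 100], [0, 0, -0.114, -560, -434, -99, 100], [0, 0, -0.114, -560, -434, -99, 100], [0, 0, -0.114, -560, -434, -99, 100], [0, 0, -0.114, -560, -434, -99, 100], [0, 0, -0.114, -560, -434, -99, 100], [0, 0, -0.114, -560, -434, -99, 100], [0, 0, -0.114, -560, -434, -99, 100], [0, 0, -0.114, -560, -434, -99, 100], [0, 0, -0.114, -560, -434, -99, 100]]]'

```text
t: 2.87
ee_pos: [0.5583, -0.0993, 0.3299]
orientation: [3.141, -0.001, 2.918]
contact_force: [0.2, 0.5, 0.0]
width: 0.0857
```

```bash
cat >> h.py <<'E'
HS={'green':((45,90,40),(80,255,255)),'blue':((105,120,40),(130,255,255)),'red':((0,150,60),(8,255,255))}
def blob(im,d,i,name,minA=150):
    m=cv2.inRange(cv2.cvtColor(im,cv2.COLOR_RGB2HSV),np.array(HS[name][0]),np.array(HS[name][1]))
    n,l,s,ce=cv2.connectedComponentsWithStats(m)
    for k in range(1,n):
        if s[k,4]<minA: continue
        ys,xs=np.where(l==k); u=np.c_[xs,ys].astype(float)
        zz=at_depth(i,u,d[ys,xs])[:,2]; z=np.median(zz)
        P=at_z(i,u,z)[:,:2]; rc=cv2.minAreaRect((P*1000).astype(np.float32))
        print(name,'px',np.round(ce[k],1),'A',s[k,4],'z',round(z,4),'rect',np.round(rc[0],1),np.round(rc[1],1),round(rc[2],1),'mean',np.round(P.mean(0),4))
E
python3 - <<'E'
from h import *
i=r.camera_info('wrist');im,d=r.read_camera('wrist');save('w1',im);np.save('w1.npy',d);np.save('w1im.npy',im)
blob(im,d,i,'green');blob(im,d,i,'red')
for n in ['bolt','column_seat','clamp_tip','mid_mid','grip','rack']: 
    for x in r.landmark_of('wrist',n)[:2]: print(n,np.round(x['centre'],1),round(x['confidence'],2), np.round(at_z(i,x['centre'],{'bolt':.178,'column_seat':.02,'clamp_tip':.151,'mid_mid':.08,'grip':.178,'rack':.305}[n]),4))
import pickle; pickle.dump(i,open('w1.pkl','wb'))
togo([.55,-.357,.16],[np.pi,0,np.radians(167.2)])
E
```

```text
green px [503.2 106.6] A 170 z 0.1842 rect [546.9 123. ] [17.9  7.8] 59.9 mean [0.547  0.1223]
green px [ 67.4 180.6] A 2908 z 0.0401 rect [ 550.  -357.3] [57.9 97.7] 77.1 mean [ 0.5484 -0.3572]
green px [291.4 221.8] A 3247 z 0.1 rect [652.3 -69.8] [100.5  54.9] 0.5 mean [ 0.6505 -0.0698]
red px [394.9 238.2] A 1157 z 0.1557 rect [668.3  33.9] [29.8 83.7] 67.0 mean [0.6684 0.0324]
red px [351.1 315.9] A 191 z 0.1557 rect [756.2 -27. ] [34.6 11.4] 14.4 mean [ 0.7568 -0.0262]
bolt [421.7 228.4] 0.87 [[0.6499 0.0509 0.178 ]]
bolt [ 75.9 178.5] 0.75 [[ 0.5266 -0.2614  0.178 ]]
clamp_tip [355.1 311. ] 0.83 [[ 0.755  -0.0198  0.151 ]]
mid_mid [295.1 218.5] 0.62 [[ 0.6555 -0.0635  0.08  ]]
rack [190.1  56.8] 0.3 [[ 0.4628 -0.1087  0.305 ]]
rot [-0.0, 0.0, 0.001] shift [-48.8, -253.5, 170.6] rows>= 7.4 0.0
```

View pics/w1.png

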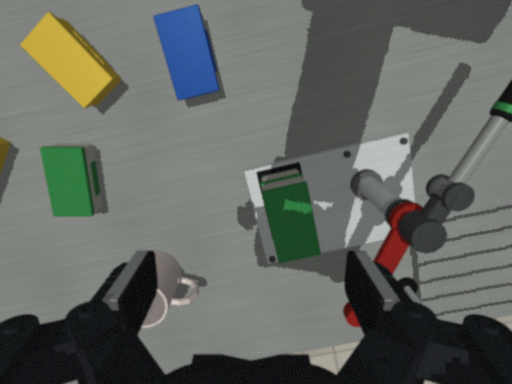

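>>> move_arm --motion '[[[0, 0, 0, -49, -253, 60, 100], [0, 0, 0, -49, -253, 150, 100], [0, 0, 0, -49, -253, 150, 100], [0, 0, 0, -49, -253, 150, 100], [0, 0, 0, -49, -253, 150, 100], [0, 0, 0, -49, -253, 150, 100], [0, 0, 0, -49, -253, 150, 100], [0, 0, 0, -49, -253, 150, 100], [0, 0, 0, -49, -253, 150, 100], [0, 0, 0, -49, -253, 150, 100]]]'

```text
t: 4.05
ee_pos: [0.5504, -0.3567, 0.1807]
orientation: [3.141, 0.0, 2.918]
contact_force: [0.3, 0.8, 0.1]
width: 0.0858
```

```bash
python3 - <<'E'
from h import *
st()
i=r.camera_info('wrist');im,d=r.read_camera('wrist');save('w2',im)
blob(im,d,i,'green')
togo([.55,-.357,.008],[np.pi,0,np.radians(167.1)])
E
```

```text
t 4.05 p [ 0.5504 -0.3567  0.1807] o [3.1414e+00 2.0000e-04 2.9178e+00] F [0.3 0.8 0.1] T [0.   0.01 0.06] w 0.0858 q [-0.75  0.64  1.13  0.    1.37 -2.1 ]
green px [249.  172.7] A 6484 z 0.0401 rect [ 550.1 -359.7] [55.2 99. ] 77.1 mean [ 0.5473 -0.3591]
rot [-0.001, 0.002, 0.002] shift [0.9, -0.8, 173.6] rows>= 4.2 0.0
```

View pics/w2.png

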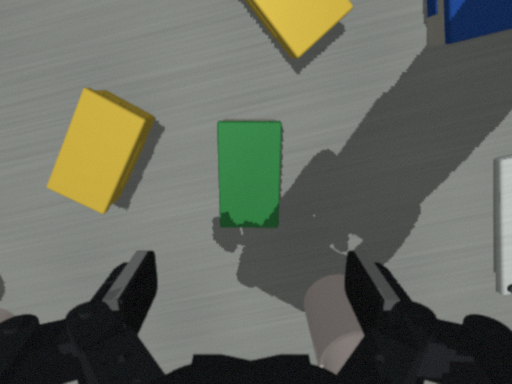

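>>> move_arm --motion '[[[0, 0, 0.002, 0, -2, 40, 100], [0, 0, 0.002, 0, -2, 80, 100], [0, 0, 0.002, 0, -2, 120, 100], [0, 0, 0.002, 0, -2, 150, 100], [0, 0, 0.002, 0, -2, 165, 100], [0, 0, 0.002, 0, -2, 174.5, 100], [0, 0, 0.002, 0, -2, 174.5, 100], [0, 0, 0.002, 0, -2, 174.5, 70], [0, 0, 0.002, 0, -2, 174.5, 60], [0, 0, 0.002, 0, -2, 174.5, 50], [0, 0, 0.002, 0, -2, 174.5, 40], [0, 0, 0.002, 0, -2, 174.5, 30], [0, 0, 0.002, 0, -2, 174.5, 30], [0, 0, 0.002, 0, -2, 174.5, 30]]]' --force 40

```text
t: 5.27
ee_pos: [0.5507, -0.3597, 0.0081]
orientation: [-3.14, 0.003, 2.916]
contact_force: [0.6, 2.6, 5.7]
width: 0.0551
```

```bash
python3 - <<'E'
from h import *
st()
togo([.55,-.357,.30],[np.pi,0,np.radians(180.8)])
togo([.651,-.069,.25],[np.pi,0,np.radians(180.8)])
E
```

```text
t 5.27 p [ 0.5507 -0.3597  0.0081] o [-3.1401  0.0032  2.916 ] F [0.6 2.6 5.7] T [ 0.32 -0.09  0.03] w 0.0551 q [-0.76  0.83  1.27  0.    1.04 -2.1 ]
rot [-0.002, 0.003, -0.24] shift [0.4, 2.0, -291.9] rows>= 7.0 1.9
rot [-0.002, 0.003, -0.24] shift [-33.5, 305.4, -242.2] rows>= 9.4 1.9
```

>>> move_arm --motion '[[[0, 0, 0, 0, 0, -15, 30], [0, 0, 0, 0, 0, -50, 30], [0, 0, 0, 0, 0, -90, 30], [0, 0, 0, 0, 0, -130, 30], [0, 0, 0, 0, 0, -170, 30], [0, 0, -0.12, -4, 40, -190, 30], [0, 0, -0.24, -8, 80, -200, 30], [0, 0, -0.24, -12, 120, -200, 30], [0, 0, -0.24, -16, 160, -200, 30], [0, 0, -0.24, -20, 200, -200, 30], [0, 0, -0.24, -25, 235, -200, 30], [0, 0, -0.24, -29, 265, -200, 30], [0, 0, -0.24, -31, 285, -200, 30], [0, 0, -0.24, -33, 300, -195, 30], [0, 0, -0.24, -33, 305, -175, 30], [0, 0, -0.24, -33, 305, -155, 30], [0, 0, -0.24, -33, 305, -140, 30], [0, 0, -0.24, -33, 305, -140, 30], [0, 0, -0.24, -33, 305, -140, 30]]]'

```text
t: 6.85
ee_pos: [0.6499, -0.0697, 0.1456]
orientation: [3.141, -0.001, -3.128]
contact_force: [0.0, 0.4, -2.8]
width: 0.0555
```

```bash
python3 - <<'E'
from h import *
st()
for c in ('side','top','wrist'):
    i=r.camera_info(c);im,d=r.read_camera(c);np.save(c+'3im.npy',im);np.save(c+'3.npy',d);print(c);blob(im,d,i,'green',60)
    if c=='wrist': save('w3',im)
    if c=='side': save('s3',cv2.resize(im[150:270,210:370],None,fx=5,fy=5,interpolation=cv2.INTER_CUBIC))
    if c=='top': save('t3',cv2.resize(im[110:210,190:320],None,fx=6,fy=6,interpolation=cv2.INTER_CUBIC))
E
```

```text
t 6.85 p [ 0.6499 -0.0697  0.1456] o [ 3.1413e+00 -1.2000e-03 -3.1280e+00] F [ 0.   0.4 -2.8] T [-0.05 -0.05 -0.03] w 0.0555 q [-0.29  0.67  1.18 -0.    1.3  -1.87]
side
green px [272.2 198.9] A 142 z 0.175 rect [635.  -75.1] [83.  56.5] 0.5 mean [ 0.6287 -0.0726]
green px [276.  216.5] A 188 z 0.0969 rect [648.2 -74.3] [55.  97.4] 89.9 mean [ 0.6452 -0.076 ]
top
wrist
green px [251.1 133.8] A 238 z 0.059 rect [604.6 -70.5] [ 4.2 53.8] 1.6 mean [ 0.6048 -0.0718]
green px [253.5 147.1] A 1021 z 0.0998 rect [606.9 -70.1] [ 7.  54.3] 0.1 mean [ 0.6068 -0.0704]
green px [250.6 258.7] A 27067 z 0.1791 rect [642.7 -71.6] [87.  55.3] 0.9 mean [ 0.6366 -0.0717]
```

View pics/s3.png

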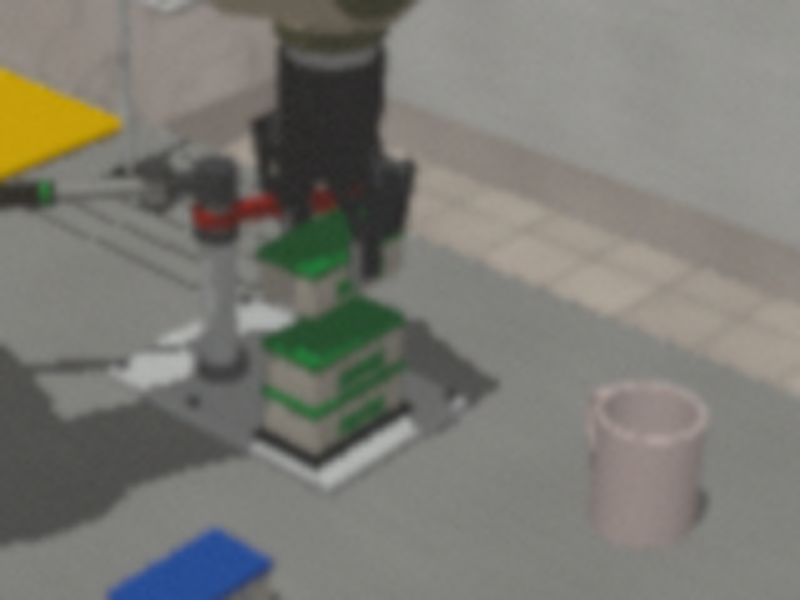

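View pics/w3.png

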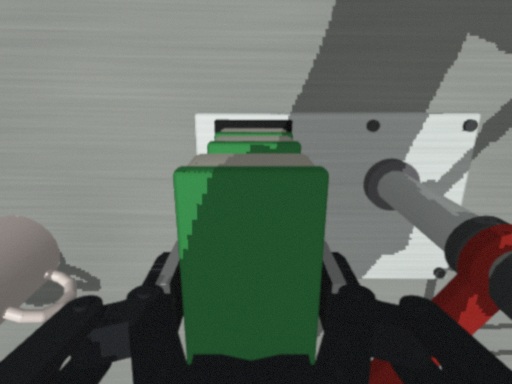

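View pics/t3.png

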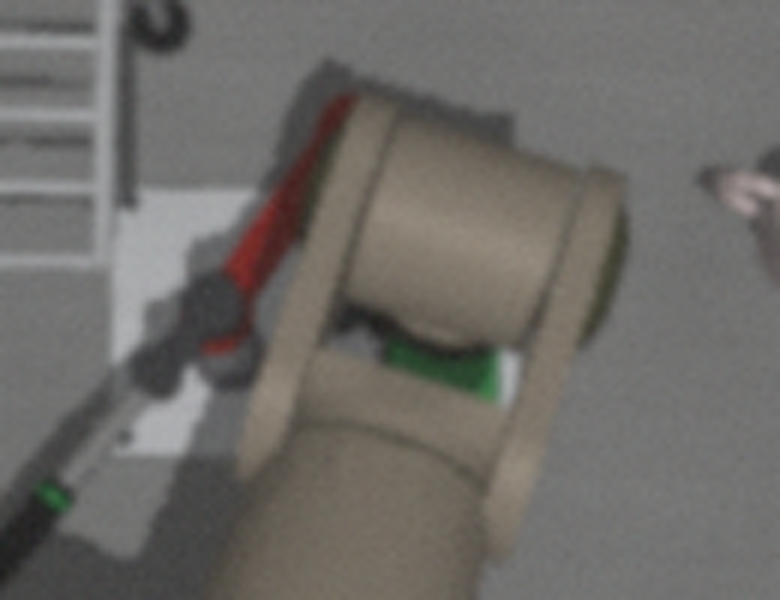

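```bash
cat > edges.py <<'E'
from h import *
def edges(im,i,blobsel):
    m=cv2.inRange(cv2.cvtColor(im,cv2.COLOR_RGB2HSV),np.array((45,90,25)),np.array((80,255,255)))
    n,l,s,ce=cv2.connectedComponentsWithStats(m)
    out={}
    for name,seed,z,rows in blobsel:
        k=l[seed[1],seed[0]]; assert k>0,name
        M=(l==k); x0,y0,w,hh=s[k,:4]
        cols=np.arange(x0+w//6,x0+w-w//6); top=np.array([np.argmax(M[:,c]) for c in cols])-0.5
        P=at_z(i,np.c_[cols,top],z); f=np.polyfit(P[:,1],P[:,0],1)
        rr=np.arange(*rows); L=np.array([np.argmax(M[q]) for q in rr])-.5; R_=np.array([M.shape[1]-1-np.argmax(M[q][::-1]) for q in rr])+.5
        PL=at_z(i,np.c_[L,rr],z);PR=at_z(i,np.c_[R_,rr],z)
        print(name,'front x @y-.07 %.2f mm'%(1000*np.polyval(f,-.07)),'yaw(front) %.2f'%np.degrees(-np.arctan(f[0])),
          'left y %.2f right y %.2f mid %.2f w %.2f'%(1000*PL[:,1].mean(),1000*PR[:,1].mean(),500*(PL[:,1]+PR[:,1]).mean(),1000*(PL[:,1]-PR[:,1]).mean()))
        if len(rr)>8: print('  yaw sides', np.degrees(np.polyfit(PL[:,0],PL[:,1],1)[0]),np.degrees(np.polyfit(PR[:,0],PR[:,1],1)[0]))
E
python3 - <<'E'
from edges import *
im=np.load('wrist3im.npy');d=np.load('wrist3.npy');i=r.camera_info('wrist')
for c in (220,240,260,280): print(c,[ (q,im[q,c].tolist()) for q in range(118,172,3)][:0])
h=cv2.cvtColor(im,cv2.COLOR_RGB2HSV)
for q in range(120,176,2): print(q,im[q,250].tolist(),h[q,250].tolist(),round(float(d[q,250]),4), np.round(at_depth(i,(250,q),d[q,250])[0],4))
E
```

```text
220 []
240 []
260 []
280 []
120 [91, 95, 94] [83, 11, 95] 0.2672 [ 0.5996 -0.0728  0.0179]
122 [35, 38, 35] [60, 20, 38] 0.2668 [ 0.6011 -0.0727  0.0188]
124 [30, 32, 32] [90, 16, 32] 0.2666 [ 0.6026 -0.0727  0.0195]
126 [34, 36, 38] [105, 27, 38] 0.2666 [ 0.6042 -0.0727  0.02  ]
128 [95, 94, 89] [25, 16, 95] 0.2678 [ 0.6059 -0.0727  0.0193]
130 [127, 128, 116] [33, 24, 128] 0.254 [ 0.6056 -0.0726  0.0337]
132 [74, 108, 76] [62, 80, 108] 0.2343 [ 0.6043 -0.0726  0.054 ]
134 [60, 130, 74] [66, 137, 130] 0.2291 [ 0.605  -0.0726  0.0597]
136 [115, 131, 110] [53, 41, 131] 0.2236 [ 0.6055 -0.0726  0.0656]
138 [131, 131, 122] [30, 18, 131] 0.2167 [ 0.6057 -0.0725  0.073 ]
140 [111, 119, 104] [46, 32, 119] 0.2083 [ 0.6056 -0.0725  0.0818]
142 [50, 103, 60] [66, 131, 103] 0.1947 [ 0.6045 -0.0725  0.0958]
144 [45, 116, 61] [67, 156, 116] 0.1924 [ 0.6053 -0.0725  0.0984]
146 [42, 102, 56] [67, 150, 102] 0.1911 [ 0.6062 -0.0724  0.1001]
148 [45, 103, 58] [67, 144, 103] 0.1907 [ 0.6072 -0.0724  0.1009]
150 [45, 102, 57] [66, 143, 102] 0.1918 [ 0.6085 -0.0724  0.1001]
152 [42, 87, 51] [66, 132, 87] 0.1921 [ 0.6097 -0.0724  0.1002]
154 [97, 100, 91] [40, 23, 100] 0.1474 [ 0.6017 -0.0724  0.1446]
156 [105, 104, 98] [26, 17, 105] 0.1427 [ 0.6016 -0.0724  0.1494]
158 [102, 103, 95] [34, 20, 103] 0.1404 [ 0.602  -0.0724  0.152 ]
160 [103, 102, 96] [26, 17, 103] 0.1364 [ 0.6019 -0.0724  0.1561]
162 [103, 103, 96] [30, 17, 103] 0.1325 [ 0.6018 -0.0723  0.1603]
164 [104, 103, 96] [26, 20, 104] 0.1288 [ 0.6017 -0.0723  0.1641]
166 [64, 85, 65] [61, 63, 85] 0.1208 [ 0.6006 -0.0723  0.1721]
168 [32, 72, 39] [65, 142, 72] 0.1186 [ 0.6008 -0.0723  0.1745]
170 [27, 71, 36] [66, 158, 71] 0.1155 [ 0.6007 -0.0723  0.1778]
172 [35, 81, 44] [66, 145, 81] 0.1151 [ 0.6012 -0.0723  0.1784]
174 [34, 82, 45] [67, 149, 82] 0.1137 [ 0.6015 -0.0723  0.18  ]
```

```bash
python3 - <<'E'
from edges import *
im=np.load('wrist3im.npy');i=r.camera_info('wrist');d=np.load('wrist3.npy')
edges(im,i,[('col',(250,148),.1003,(145,151)),('held',(250,220),.1795,(180,300))])
im1=np.load('w1im.npy');import pickle;i1=pickle.load(open('w1.pkl','rb'))
m=cv2.inRange(cv2.cvtColor(im1,cv2.COLOR_RGB2HSV),np.array((45,90,25)),np.array((80,255,255)))
n,l,s,ce=cv2.connectedComponentsWithStats(m);k=l[240,291];ys,xs=np.where(l==k)
P=at_z(i1,np.c_[xs,ys].astype(float),.1)[:,:2]*1000;c=P.mean(0);w,v=np.linalg.eigh(np.cov((P-c).T));print('col w1 centre',c,'PCA yaw',np.degrees(np.arctan2(v[1,1],v[0,1])),cv2.minAreaRect(P.astype(np.float32)))
# band y mids in front faces
for q in (135,147,160,175):
    print(q,''.join('#' if 0 else '' for _ in ()))
E
```

```text
col front x @y-.07 603.44 mm yaw(front) 0.82 left y -97.40 right y -42.98 mid -70.19 w -54.41
held front x @y-.07 598.93 mm yaw(front) 0.83 left y -99.15 right y -44.36 mid -71.76 w -54.79
  yaw sides 0.023451135364911013 1.6984745361953846
col w1 centre [650.53087975 -69.77019426] PCA yaw -179.3267551431184 ((652.3031005859375, -69.84407043457031), (100.4732666015625, 54.85092544555664), 0.48770871758461)
135 
147 
160 
175
```

>>> move_arm --motion '[[[0, 0, 0, -4, 1.6, 0, 30], [0, 0, 0, -4, 1.6, 10, 30], [0, 0, 0, -4, 1.6, 18, 30], [0, 0, 0, -4, 1.6, 24, 30], [0, 0, 0, -4, 1.6, 28, 30], [0, 0, 0, -4, 1.6, 30, 30], [0, 0, 0, -4, 1.6, 30, 30], [0, 0, 0, -4, 1.6, 30, 30]]]'

```text
t: 7.67
ee_pos: [0.6542, -0.0678, 0.1159]
orientation: [-3.141, 0.0, -3.127]
contact_force: [0.4, 0.1, -3.4]
width: 0.0553
```

```bash
python3 - <<'E'
from edges import *
st()
i=r.camera_info('wrist');im,d=r.read_camera('wrist');save('w4',im);np.save('w4im.npy',im)
for q in range(120,190,3): print(q,im[q,250].tolist(),np.round(at_depth(i,(250,q),d[q,250])[0],4))
E
```

```text
t 7.67 p [ 0.6542 -0.0678  0.1159] o [-3.1415e+00  2.0000e-04 -3.1274e+00] F [ 0.4  0.1 -3.4] T [-0.02  0.    0.05] w 0.0553 q [-0.28  0.7   1.2  -0.    1.24 -1.87]
120 [52, 55, 54] [ 0.5995 -0.0706  0.0193]
123 [35, 36, 36] [ 0.6016 -0.0706  0.0202]
126 [34, 34, 34] [ 0.6037 -0.0706  0.0199]
129 [101, 101, 94] [ 0.6058 -0.0705  0.0203]
132 [121, 127, 113] [ 0.6056 -0.0705  0.038 ]
135 [51, 123, 68] [ 0.6046 -0.0705  0.0591]
138 [113, 133, 110] [ 0.6052 -0.0704  0.0668]
141 [133, 133, 125] [ 0.6054 -0.0704  0.0762]
144 [74, 97, 74] [ 0.6051 -0.0704  0.0878]
147 [32, 79, 42] [ 0.6046 -0.0704  0.0992]
150 [38, 84, 48] [ 0.6059 -0.0704  0.1002]
153 [72, 90, 70] [ 0.6077 -0.0703  0.099 ]
156 [106, 104, 97] [ 0.6053 -0.0703  0.1175]
159 [107, 105, 99] [ 0.6052 -0.0703  0.1239]
162 [107, 105, 97] [ 0.6054 -0.0703  0.129 ]
165 [90, 96, 85] [ 0.6054 -0.0703  0.1342]
168 [32, 75, 41] [ 0.6042 -0.0703  0.1437]
171 [30, 76, 43] [ 0.6046 -0.0703  0.1466]
174 [32, 82, 44] [ 0.6055 -0.0703  0.1475]
177 [33, 82, 46] [ 0.6063 -0.0703  0.1483]
180 [34, 84, 47] [ 0.6076 -0.0702  0.1478]
183 [31, 82, 44] [ 0.6085 -0.0702  0.1483]
186 [32, 81, 43] [ 0.6097 -0.0702  0.1482]
189 [31, 81, 42] [ 0.6114 -0.0702  0.1463]
```

View pics/w4.png

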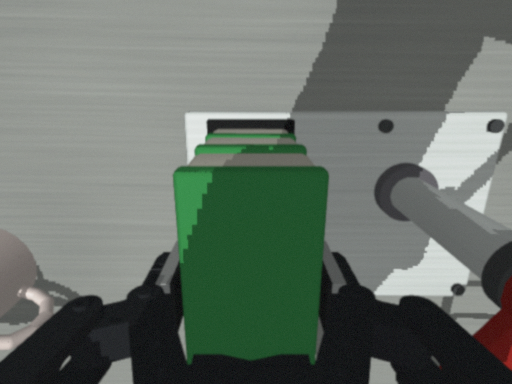

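```bash
python3 - <<'E'
from edges import *
im=np.load('w4im.npy');i=r.camera_info('wrist')
edges(im,i,[('low',(250,135),.060,(134,136)),('col',(250,149),.1003,(148,152)),('held',(250,220),.148,(180,300))])
for q in (134,135,136,148,149,150,151,160,163): print(q,[(c,im[q,c,:].tolist()) for c in list(range(190,214,4))+list(range(288,310,4))][:0])
E
```

```text
low front x @y-.07 603.64 mm yaw(front) 0.84 left y -96.64 right y -44.05 mid -70.34 w -52.59
col front x @y-.07 603.32 mm yaw(front) 0.84 left y -97.43 right y -43.22 mid -70.32 w -54.20
held front x @y-.07 602.72 mm yaw(front) 0.84 left y -97.23 right y -42.26 mid -69.74 w -54.97
  yaw sides 0.11944101497971506 1.619148421296062
134 []
135 []
136 []
148 []
149 []
150 []
151 []
160 []
163 []
```

>>> move_arm --motion '[[[0, 0, 0, -0.3, -0.5, 2, 30], [0, 0, 0, -0.3, -0.5, 4, 30], [0, 0, 0, -0.3, -0.5, 5.5, 30], [0, 0, 0, -0.3, -0.5, 6.3, 30], [0, 0, 0, -0.3, -0.5, 6.8, 30], [0, 0, 0, -0.3, -0.5, 7.2, 30], [0, 0, 0, -0.3, -0.5, 7.2, 30]]]'

```text
t: 8.3
ee_pos: [0.6544, -0.0682, 0.1085]
orientation: [3.142, -0.0, -3.127]
contact_force: [-0.5, -0.0, -4.4]
width: 0.0552
```

>>> move_arm --motion '[[[0, 0, 0, 0, 0, 0.4, 30], [0, 0, 0, 0, 0, 0.7, 30], [0, 0, 0, 0, 0, 1.0, 30], [0, 0, 0, 0, 0, 1.0, 30]]]'

```text
t: 8.63
ee_pos: [0.6545, -0.0683, 0.1081]
orientation: [-3.141, 0.001, -3.127]
contact_force: [-3.0, 0.7, 1.3]
width: 0.0554
```

>>> move_arm --motion '[[[0, 0, 0, 0, 0, 0, 66], [0, 0, 0, 0, 0, 0, 70], [0, 0, 0, 0, 0, 0, 75], [0, 0, 0, 0, 0, 0, 80], [0, 0, 0, 0, 0, 0, 80], [0, 0, 0, 0, 0, 0, 80]]]'

```text
t: 9.13
ee_pos: [0.6545, -0.0682, 0.1076]
orientation: [-3.142, 0.0, -3.127]
contact_force: [-0.1, -0.7, 0.2]
width: 0.068
```

```bash
python3 - <<'E'
from edges import *
st()
i=r.camera_info('wrist');im,d=r.read_camera('wrist');save('w5',im);np.save('w5im.npy',im)
for q in range(132,186,3): print(q,im[q,250].tolist(),np.round(at_depth(i,(250,q),d[q,250])[0],4))
E
```

```text
t 9.13 p [ 0.6545 -0.0682  0.1076] o [-3.1416e+00  1.0000e-04 -3.1274e+00] F [-0.1 -0.7  0.2] T [ 0.01 -0.02  0.03] w 0.068 q [-0.28  0.71  1.2   0.    1.23 -1.87]
132 [133, 131, 124] [ 0.6054 -0.071   0.0328]
135 [67, 103, 69] [ 0.6043 -0.0709  0.0543]
138 [69, 140, 82] [ 0.6053 -0.0709  0.0596]
141 [130, 129, 120] [ 0.6054 -0.0709  0.0697]
144 [137, 137, 127] [ 0.6054 -0.0709  0.0792]
147 [62, 87, 63] [ 0.6042 -0.0708  0.0945]
150 [31, 79, 40] [ 0.6048 -0.0708  0.0994]
153 [65, 90, 66] [ 0.6061 -0.0708  0.0997]
156 [106, 105, 99] [ 0.6055 -0.0708  0.1094]
159 [107, 106, 99] [ 0.6056 -0.0708  0.1151]
162 [108, 106, 98] [ 0.6056 -0.0708  0.1207]
165 [93, 98, 88] [ 0.6053 -0.0708  0.1272]
168 [28, 74, 39] [ 0.6045 -0.0708  0.1355]
171 [36, 80, 46] [ 0.6047 -0.0708  0.139 ]
174 [36, 84, 46] [ 0.6058 -0.0707  0.139 ]
177 [30, 80, 41] [ 0.6066 -0.0707  0.1399]
180 [34, 84, 44] [ 0.6078 -0.0707  0.1397]
183 [32, 83, 46] [ 0.6085 -0.0707  0.1409]
```

View pics/w5.png

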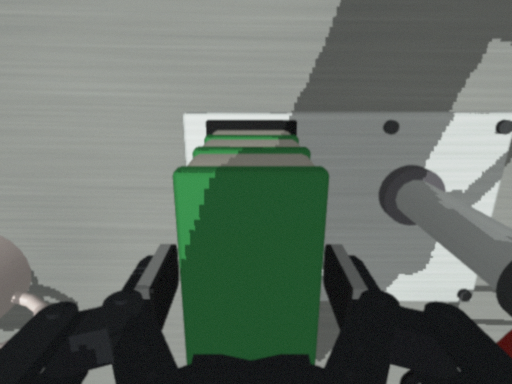

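>>> move_arm --motion '[[[0, 0, 0, 0, 0, -8, 80], [0, 0, 0, 0, 0, -30, 80], [0, 0, 0, 0, 0, -65, 80], [0, 0, 0, 0, 0, -105, 80], [0, 0, 0, 0, 0, -145, 80], [0, 0, 0, 20, 0, -180, 80], [0, 0, 0, 50, 0, -200, 80], [0, 0, 0, 90, 0, -200, 80], [0, 0, 0, 130, 0, -200, 80], [0, 0, 0, 170, 0, -200, 80], [0, 0, 0, 200, 0, -200, 80], [0, 0, 0, 210, 0, -200, 80], [0, 0, 0, 210, 0, -200, 80]]]' --force 30

```text
t: 10.27
ee_pos: [0.4429, -0.0711, 0.3091]
orientation: [-3.141, 0.002, -3.128]
contact_force: [0.2, -0.1, -0.0]
width: 0.0684
```

```bash
python3 - <<'E'
from edges import *
st()
for c in ('top','side','wrist'):
    i=r.camera_info(c);im,d=r.read_camera(c);save(c+'6',im);np.save(c+'6im.npy',im);np.save(c+'6.npy',d);print(c);blob(im,d,i,'green',60);blob(im,d,i,'red',60)
im=np.load('top6im.npy')
save('t6',cv2.resize(im[80:230,100:300],None,fx=4,fy=4,interpolation=cv2.INTER_CUBIC))
im=np.load('side6im.npy')
save('s6',cv2.resize(im[120:250,180:340],None,fx=4.6,fy=4.6,interpolation=cv2.INTER_CUBIC))
E
```

```text
t 10.27 p [ 0.4429 -0.0711  0.3091] o [-3.1405e+00  2.0000e-03 -3.1282e+00] F [ 0.2 -0.1 -0. ] T [-0.01 -0.01  0.  ] w 0.0684 q [-0.42  0.09  1.57 -0.    1.48 -2.01]
top
green px [262.3 163.8] A 492 z 0.1394 rect [651.  -65.1] [97.9 51.6] 1.2 mean [ 0.6514 -0.0662]
red px [240.1 141. ] A 188 z 0.1559 rect [718.3  10.4] [ 23.2 115.1] 55.2 mean [0.7208 0.0069]
side
green px [276.5 206. ] A 219 z 0.1375 rect [651.  -73.4] [104.   58.6] 3.9 mean [ 0.6503 -0.0734]
red px [269.2 190.2] A 93 z 0.1528 rect [699.6  13.7] [ 26.7 151.1] 62.0 mean [0.7013 0.0117]
wrist
green px [250.6 267.2] A 136 z 0.0579 rect [605.  -70.3] [ 7.8 55.1] 0.8 mean [ 0.6045 -0.0709]
green px [457.6 289.3] A 200 z 0.1851 rect [547.6 123.5] [27.1  7.9] 50.3 mean [0.5476 0.1237]
green px [251.3 284.1] A 214 z 0.0979 rect [604.5 -70.2] [52.9  7.3] 89.7 mean [ 0.6044 -0.0699]
green px [250.6 330. ] A 2666 z 0.1398 rect [640.6 -70.2] [82.1 55. ] 0.9 mean [ 0.6382 -0.0702]
```

View pics/t6.png

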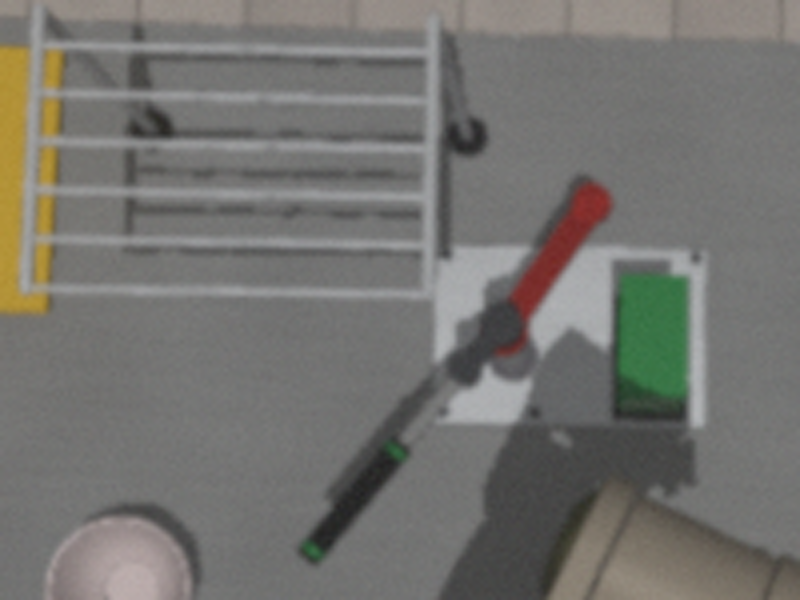

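View pics/s6.png

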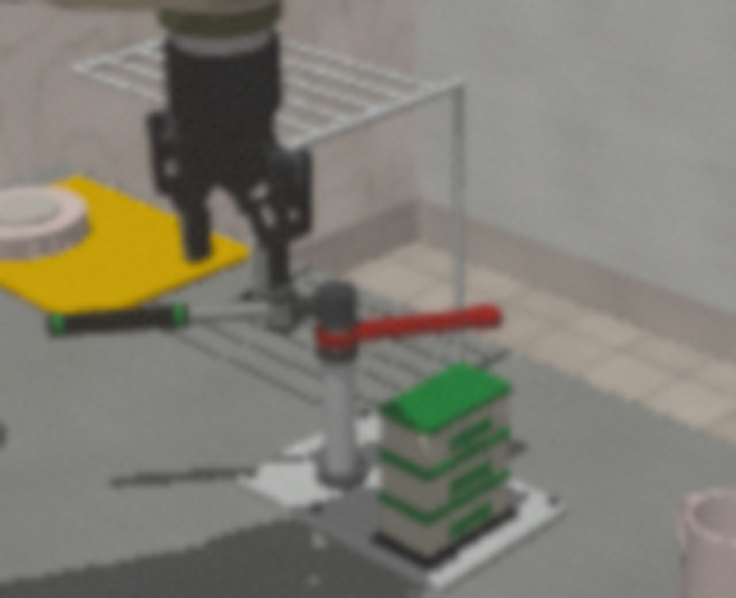

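View pics/wrist6.png

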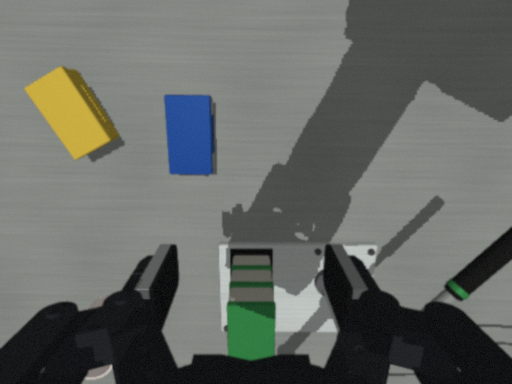

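```bash
python3 - <<'E'
from h import *
i=r.camera_info('top');f=lambda c:(100+c[0]/4-.375,80+c[1]/4-.375)
for n,c,z in [('bolt head',(500,324),.193),('joint',(465,367),.185),('band in',(396,452),.188),('band out',(313,551),.188),('wireL',(40,289),.308),('wireR',(430,294),.308),('wire2L',(40,240),.308),('wire2R',(430,245),.308),('wire6L',(40,47),.308),('wire6R',(430,52),.308),('tip',(592,203),.156),('bowl rim c',(121,580),.05)]:
    print(n,np.round(at_z(i,f(c),z)[0],4))
P=[at_z(i,f(c),.188)[0] for c in ((396,452),(313,551))]
v=P[1]-P[0];th=np.arctan2(v[1],v[0]);print('theta',th,np.degrees(th),'mid',(P[0]+P[1])/2)
d=np.load('top6.npy')
for c in ((231,291),(231,292),(231,290),(120,290),(350,293),(500,324),(355,500)):
    p=f(c);u=(round(p[0]),round(p[1]));print(c,np.round(at_depth(i,u,d[u[1],u[0]])[0],3))
# wrist landmark
iw=r.camera_info('wrist')
for n,z in [('grip',.178),('bolt',.178)]:
    for c in ('top','wrist','side'):
        for x in r.landmark_of(c,n)[:1]: print(n,c,np.round(x['centre'],1),round(x['confidence'],2),np.round(at_z(r.camera_info(c),x['centre'],z)[0],4))
E
```

```text
bolt head [0.6496 0.0518 0.193 ]
joint [0.6165 0.0783 0.185 ]
band in [0.5489 0.1286 0.188 ]
band out [0.4716 0.1884 0.188 ]
wireL [0.6462 0.3656 0.308 ]
wireR [0.6504 0.0942 0.308 ]
wire2L [0.681  0.3677 0.308 ]
wire2R [0.6855 0.0955 0.308 ]
wire6L [0.8199 0.3758 0.308 ]
wire6R [0.8255 0.1005 0.308 ]
tip [ 0.7558 -0.0162  0.156 ]
bowl rim c [0.4477 0.3706 0.05  ]
theta 2.481888445515346 142.20173315031388 mid [0.51024506 0.15850125 0.188     ]
(231, 291) [0.649 0.234 0.309]
(231, 292) [0.648 0.236 0.301]
(231, 290) [0.649 0.234 0.309]
(120, 290) [0.647 0.309 0.309]
(350, 293) [0.649 0.151 0.308]
(500, 324) [0.649 0.051 0.193]
(355, 500) [0.51  0.159 0.187]
grip top [188.7 209.2] 0.56 [0.4978 0.1582 0.178 ]
grip wrist [511.  242.5] 0.76 [0.5011 0.1665 0.178 ]
grip side [339.8 256.1] 0.52 [ 0.5087 -0.4454  0.178 ]
bolt top [224.  161.9] 0.91 [0.648  0.0546 0.178 ]
bolt wrist [511.  240.1] 0.25 [0.4982 0.1659 0.178 ]
bolt side [251.8 182.2] 0.75 [0.6687 0.0728 0.178 ]
```

```bash
cat > push.py <<'E'
from h import *
B=np.array([.650,.049]);U=.015;L=np.radians(38);Z=.150;RC=.185
def orient(th,L=L):
    psi=np.pi+.75*(th-np.pi/2)
    xh=np.array([np.cos(psi),np.sin(psi),0]);Zv=np.array([0,0,1.])
    x=xh*np.cos(L)-Zv*np.sin(L); z=-xh*np.sin(L)-Zv*np.cos(L)
    return Ro.from_matrix(np.c_[x,np.cross(z,x),z])
def pose(cl,wr=0,a=.005,rc=RC,z=Z,lean=L):
    ths=2.684-cl+U; th=ths-wr
    J=B+.045*np.r_[np.cos(ths),np.sin(ths)]
    C=J+(rc-.045)*np.r_[np.cos(th),np.sin(th)]
    n=np.r_[np.sin(th),-np.cos(th)]
    return np.r_[C-a*n,z],orient(th,lean)
def rel(P,base=None):
    p,R=P;p0,R0=base if base else cur()
    return np.r_[np.round((R0.inv()*R).as_rotvec(),3),np.round(R0.inv().apply(p-p0)*1000,1)].tolist()
E
python3 - <<'E'
from push import *
st()
a=pose(.215,a=.04); b=(a[0]+np.array([-.02,-.02,.13]),a[1])
print('hover',b[0],rel(b)); print('down',a[0],rel(a),a[1].as_euler('xyz'))
E
```

```text
t 10.72 p [ 0.4448 -0.0712  0.3073] o [ 3.1413e+00 -6.0000e-04 -3.1271e+00] F [ 0.6  0.6 -0.5] T [ 0.05  0.11 -0.05] w 0.0683 q [-0.42  0.1   1.56 -0.    1.48 -2.01]
hover [0.45913027 0.11041582 0.28      ] [-0.222, -0.638, -0.645, -17.0, 181.4, 27.3]
down [0.47913027 0.13041582 0.15      ] [-0.222, -0.638, -0.645, -37.3, 201.0, 157.3] [-3.14159265  0.66322512 -2.4566899 ]
```

>>> move_arm --motion '[[[-0.02, -0.06, -0.06, 0, 30, 0, 0], [-0.05, -0.14, -0.14, 0, 65, 0, 0], [-0.08, -0.22, -0.22, 0, 100, 0, 0], [-0.11, -0.3, -0.3, 0, 130, 0, 0], [-0.14, -0.38, -0.38, 0, 155, 0, 0], [-0.165, -0.46, -0.46, 0, 170, 0, 0], [-0.19, -0.54, -0.54, 0, 180, 0, 0], [-0.222, -0.638, -0.645, 0, 180, 0, 0], [-0.222, -0.638, -0.645, 0, 180, 0, 0], [-0.222, -0.638, -0.645, 0, 180, 0, 0], [-0.222, -0.638, -0.645, 0, 180, 0, 0]]]'

```text
t: 11.63
ee_pos: [0.442, 0.1085, 0.3076]
orientation: [3.141, 0.662, -2.459]
contact_force: [0.3, 0.2, 0.3]
width: -0.0
```

```bash
python3 - <<'E'
from push import *
st()
i=r.camera_info('wrist');im,d=r.read_camera('wrist');save('w7',im);blob(im,d,i,'green',60)
a=pose(.215,a=.04); print(a[0],rel(a)); b=pose(.215,a=.012);print(b[0],rel(b))
E
```

```text
t 11.63 p [0.442  0.1085 0.3076] o [ 3.141   0.6623 -2.4594] F [0.3 0.2 0.3] T [-0.17  0.23 -0.  ] w -0.0 q [-0.34 -0.19  1.97  0.64  1.07 -2.83]
green px [17.7 45.9] A 554 z 0.0592 rect [648.9 -49.3] [104.3  25.4] 6.5 mean [ 0.6312 -0.0488]
green px [30.7 51.3] A 124 z 0.0371 rect [649.5 -41.4] [58.   3.4] 0.4 mean [ 0.649  -0.0414]
green px [ 6.2 75.1] A 452 z 0.0988 rect [647.8 -41.9] [101.8  12.1] 6.6 mean [ 0.6347 -0.0446]
green px [298.  154.3] A 176 z 0.1851 rect [469.5 182.7] [28.4  7.8] 51.2 mean [0.4694 0.1829]
green px [193.6 169.5] A 163 z 0.1847 rect [546.1 123.2] [30.5  9.2] 37.4 mean [0.5465 0.1232]
[0.47913027 0.13041582 0.15      ] [-0.001, -0.001, -0.001, 63.6, -6.5, 150.5]
[0.49624424 0.15257687 0.15      ] [-0.001, -0.001, -0.001, 42.1, -0.1, 167.3]
```

View pics/w7.png

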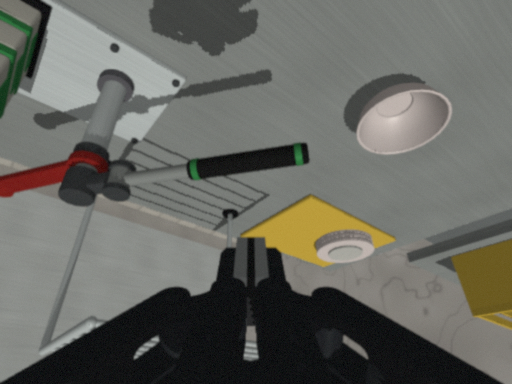

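```bash
sed -i 's/\.75\*(th/.62*(th/' push.py; python3 - <<'E'
from push import *
base=cur()
for a in (.04,.02,.008): print(rel(pose(.215,a=a)))
E
```

```text
[0.072, -0.001, 0.092, 63.6, -6.5, 150.5]
[0.072, -0.001, 0.092, 48.2, -1.9, 162.5]
[0.072, -0.001, 0.092, 39.0, 0.8, 169.7]
```

>>> move_arm --motion '[[[0.072, 0, 0.092, 14, -2, 35, 0], [0.072, 0, 0.092, 30, -3, 70, 0], [0.072, 0, 0.092, 45, -5, 105, 0], [0.072, 0, 0.092, 57, -6, 135, 0], [0.072, 0, 0.092, 63.6, -6.5, 150.5, 0], [0.072, 0, 0.092, 63.6, -6.5, 150.5, 0], [0.072, 0, 0.092, 63.6, -6.5, 150.5, 0]]]'

```text
t: 12.27
ee_pos: [0.4823, 0.143, 0.1655]
orientation: [-3.14, 0.635, -2.587]
contact_force: [-0.4, -0.5, 0.0]
width: -0.0001
```

```bash
python3 - <<'E'
from push import *
st()
i=r.camera_info('wrist');im,d=r.read_camera('wrist');save('w8',im);blob(im,d,i,'green',60)
im,d=r.read_camera('side');save('s8',cv2.resize(im[120:250,140:300],None,fx=4.6,fy=4.6,interpolation=cv2.INTER_CUBIC))
base=cur()
for c,a in [(.215,.03),(.215,.02),(.215,.005),(.35,.005),(.5,.005)]: print(c,a,rel(pose(c,a=a)))
E
```

```text
t 12.27 p [0.4823 0.143  0.1655] o [-3.1404  0.6354 -2.5866] F [-0.4 -0.5  0. ] T [-0.14  0.23  0.03] w -0.0001 q [-0.15  0.1   2.11  0.79  0.57 -2.88]
green px [334.7 280.5] A 233 z 0.1759 rect [469.6 182.5] [28.9  6.7] 47.6 mean [0.4679 0.1813]
0.215 0.03 [-0.01, -0.026, -0.009, 9.8, -4.7, 13.5]
0.215 0.02 [-0.01, -0.026, -0.009, 2.3, -1.2, 19.0]
0.215 0.005 [-0.01, -0.026, -0.009, -9.0, 4.1, 27.4]
0.35 0.005 [0.04, -0.026, 0.058, -28.1, 12.0, 41.5]
0.5 0.005 [0.097, -0.026, 0.132, -50.0, 16.9, 57.7]
```

View pics/w8.png

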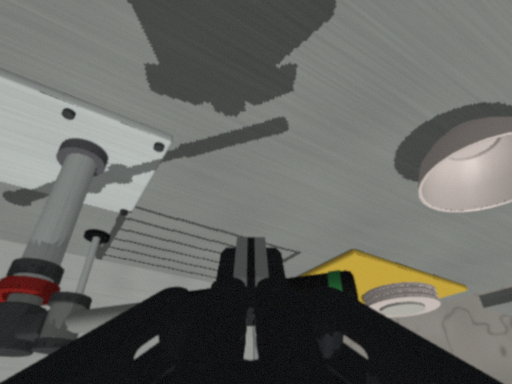

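View pics/s8.png

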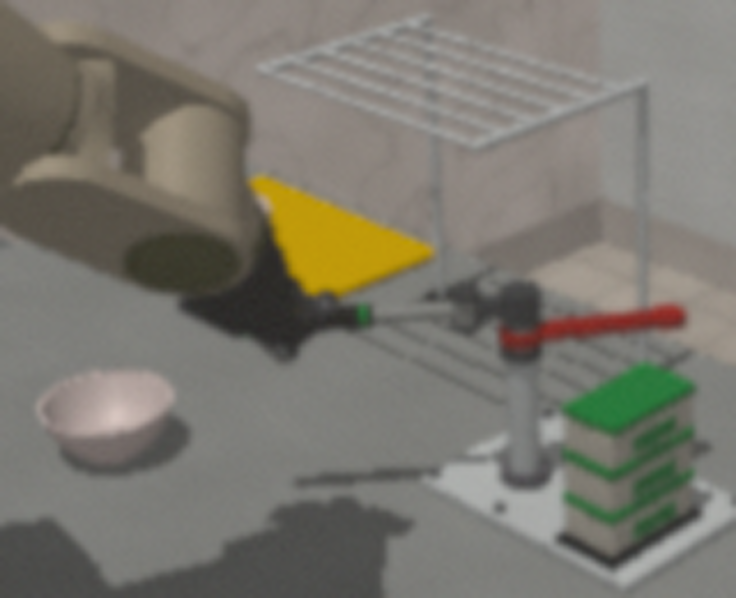

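```bash
sed -i 's/psi=.*/psi=np.pi+.34*(th-1.71)/' push.py; python3 - <<'E'
from push import *
print(rel(pose(.215,a=.05)))
E
```

```text
[0.173, -0.025, 0.232, 24.8, -11.7, 2.4]
```

>>> move_arm --motion '[[[0.06, -0.01, 0.08, 8, -4, 1, 0], [0.12, -0.02, 0.16, 16, -8, 2, 0], [0.173, -0.025, 0.232, 25, -12, 2, 0], [0.173, -0.025, 0.232, 25, -12, 2, 0], [0.173, -0.025, 0.232, 25, -12, 2, 0]]]'

```text
t: 12.78
ee_pos: [0.4727, 0.1223, 0.1502]
orientation: [-3.142, 0.663, -2.876]
contact_force: [0.4, -0.6, -0.0]
width: 0.0001
```

```bash
python3 - <<'E'
from push import *
st()
print(pose(.215,a=.05)[0],pose(.215)[1].as_euler('xyz'))
base=cur()
for c,a in [(.215,.05),(.215,.02),(.215,.005),(.35,.005),(.5,.005),(.65,.005),(.8,.005)]: print(c,a,rel(pose(c,a=a)))
E
```

```text
t 12.78 p [0.4727 0.1223 0.1502] o [-3.1415  0.6628 -2.8757] F [ 0.4 -0.6 -0. ] T [-0.09  0.3  -0.03] w 0.0001 q [-0.11  0.08  2.2   0.78  0.33 -2.63]
[0.47301814 0.12250116 0.15      ] [-3.14159265  0.66322512 -2.87843265]
0.215 0.05 [0.002, -0.0, 0.002, -0.2, 0.1, 0.4]
0.215 0.02 [0.002, -0.0, 0.002, -19.0, 18.2, 15.1]
0.215 0.005 [0.002, -0.0, 0.002, -28.5, 27.2, 22.4]
0.35 0.005 [0.03, -0.0, 0.038, -44.6, 41.4, 35.1]
0.5 0.005 [0.061, -0.0, 0.079, -64.2, 53.9, 50.3]
0.65 0.005 [0.093, -0.0, 0.119, -85.0, 62.4, 66.5]
0.8 0.005 [0.124, -0.0, 0.159, -106.6, 67.0, 83.4]
```

```bash
cat >> push.py <<'E'
def lean_of(cl): return np.radians(np.interp(cl,[.215,.9],[15,38]))
def pp(cl,wr=0,back=0,rc=RC,z=Z):
    L=lean_of(cl); a=(.021-.028*np.sin(L))/np.cos(L)
    return pose(cl,wr,a+back,rc,z,L)
E
python3 - <<'E'
from push import *
print(pp(.215,back=.04)[0],rel(pp(.215,back=.04)))
E
```

```text
[0.47042768 0.11914675 0.15      ] [0.001, 0.401, 0.002, 2.5, -2.5, -1.7]
```

>>> move_arm --motion '[[[0, 0.1, 0, 0, -1, 0, 0], [0, 0.2, 0, 1, -2, 0, 0], [0, 0.3, 0, 2, -2.5, -1, 0], [0, 0.4, 0, 2.5, -2.5, -1.7, 0], [0, 0.4, 0, 2.5, -2.5, -1.7, 0]]]'

```text
t: 13.2
ee_pos: [0.4727, 0.1181, 0.1514]
orientation: [-3.139, 0.259, -2.877]
contact_force: [-0.1, 1.3, 0.7]
width: 0.0002
```

```bash
python3 - <<'E'
from push import *
st()
base=cur()
for c,a in [(.215,.04),(.215,.02),(.215,.01),(.215,0),(.3,0),(.4,0),(.5,0),(.6,0),(.7,0),(.8,0)]: print(c,a,np.round(pp(c,back=a)[0],3),rel(pp(c,back=a)))
E
```

```text
t 13.2 p [0.4727 0.1181 0.1514] o [-3.1391  0.2588 -2.877 ] F [-0.1  1.3  0.7] T [-0.    0.04 -0.02] w 0.0002 q [-0.04  0.19  1.91  0.1   0.8  -1.93]
0.215 0.04 [0.47  0.119 0.15 ] [-0.002, -0.003, 0.001, 2.2, 1.6, 0.9]
0.215 0.02 [0.483 0.135 0.15 ] [-0.002, -0.003, 0.001, -13.2, 13.7, 5.0]
0.215 0.01 [0.489 0.143 0.15 ] [-0.002, -0.003, 0.001, -20.9, 19.7, 7.0]
0.215 0 [0.495 0.151 0.15 ] [-0.002, -0.003, 0.001, -28.6, 25.7, 9.0]
0.3 0 [0.505 0.164 0.15 ] [0.006, -0.053, 0.029, -41.4, 36.3, 12.4]
0.4 0 [0.518 0.179 0.15 ] [0.017, -0.111, 0.061, -57.6, 47.2, 16.6]
0.5 0 [0.533 0.193 0.15 ] [0.031, -0.17, 0.093, -74.7, 56.2, 21.1]
0.6 0 [0.549 0.204 0.15 ] [0.046, -0.228, 0.124, -92.7, 63.2, 25.9]
0.7 0 [0.566 0.214 0.15 ] [0.063, -0.286, 0.154, -111.3, 68.3, 30.8]
0.8 0 [0.585 0.222 0.15 ] [0.082, -0.344, 0.183, -130.3, 71.2, 35.8]
```

>>> move_arm --motion '[[[0, 0, 0, -7, 8, 3, 0], [0, 0, 0, -13, 14, 5, 0], [0, 0, 0, -21, 20, 7, 0], [0, 0, 0, -28.6, 25.7, 9, 0], [0.003, -0.026, 0.015, -35, 31, 10.7, 0], [0.006, -0.053, 0.029, -41.4, 36.3, 12.4, 0], [0.012, -0.082, 0.045, -49.5, 42, 14.5, 0], [0.017, -0.111, 0.061, -57.6, 47.2, 16.6, 0], [0.024, -0.14, 0.077, -66, 52, 18.8, 0], [0.031, -0.17, 0.093, -74.7, 56.2, 21.1, 0], [0.031, -0.17, 0.093, -74.7, 56.2, 21.1, 0]]]'

```text
t: 14.12
ee_pos: [0.5308, 0.1945, 0.1476]
orientation: [3.138, 0.432, -2.977]
contact_force: [0.2, -0.2, -0.6]
width: 0.0
```

```bash
cat >> push.py <<'E'
def handle():
    """clamp angle from red arm & handle from bands in top view"""
    i=r.camera_info('top');im,d=r.read_camera('top');return im,d,i
E
python3 - <<'E'
from push import *
st()
im,d,i=handle();save('t9',cv2.resize(im[80:230,130:290],None,fx=4,fy=4,interpolation=cv2.INTER_CUBIC));blob(im,d,i,'red',40);blob(im,d,i,'green',15)
for c,a in [(.5,0),(.6,0),(.7,0),(.8,0),(.9,0),(1.0,0),(1.1,0)]: print(c,a,np.round(pp(c,back=a)[0],3),rel(pp(c,back=a)))
E
```

```text
t 14.12 p [0.5308 0.1945 0.1476] o [ 3.1382  0.4316 -2.9766] F [ 0.2 -0.2 -0.6] T [-0.04  0.2  -0.01] w 0.0 q [ 0.14  0.3   1.83  0.03  0.59 -1.62]
red px [245.2 145.6] A 182 z 0.1554 rect [701.8  -7.7] [ 22.9 116. ] 45.5 mean [ 0.7064 -0.0097]
green px [262.2 164.1] A 498 z 0.1394 rect [649.4 -65.2] [101.1  51.5] 1.2 mean [ 0.6507 -0.0659]
0.5 0 [0.533 0.193 0.15 ] [0.003, 0.001, -0.0, -3.0, -1.8, -1.2]
0.6 0 [0.549 0.204 0.15 ] [0.018, -0.057, 0.03, -19.2, 7.0, 6.3]
0.7 0 [0.566 0.214 0.15 ] [0.035, -0.116, 0.06, -36.2, 13.8, 14.1]
0.8 0 [0.585 0.222 0.15 ] [0.054, -0.174, 0.088, -53.7, 18.7, 22.1]
0.9 0 [0.603 0.228 0.15 ] [0.074, -0.233, 0.116, -71.6, 21.4, 30.3]
1.0 0 [0.622 0.232 0.15 ] [0.092, -0.233, 0.145, -88.4, 22.1, 38.1]
1.1 0 [0.64  0.234 0.15 ] [0.109, -0.232, 0.174, -105.2, 20.9, 45.8]
```

View pics/t9.png

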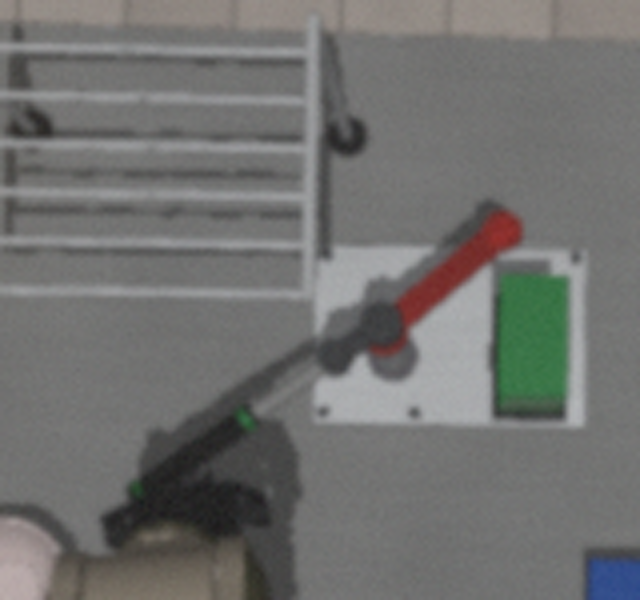

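>>> move_arm --motion '[[[0.008, -0.028, 0.015, -9, 4, 3, 0], [0.016, -0.057, 0.03, -17, 8, 6.5, 0], [0.025, -0.086, 0.045, -26, 12, 10.5, 0], [0.033, -0.116, 0.06, -34, 15, 14.5, 0], [0.042, -0.145, 0.074, -43, 18, 18.5, 0], [0.052, -0.174, 0.088, -51, 20, 22.5, 0], [0.062, -0.204, 0.102, -60, 22, 26.5, 0], [0.072, -0.234, 0.116, -69, 23, 31, 0], [0.08, -0.234, 0.13, -76, 23.5, 34.5, 0], [0.09, -0.234, 0.145, -84, 23.8, 38.3, 0], [0.09, -0.234, 0.145, -84, 23.8, 38.3, 0]]]'

```text
t: 15.08
ee_pos: [0.6182, 0.2321, 0.1479]
orientation: [3.141, 0.664, 3.136]
contact_force: [-0.3, -0.2, 0.4]
width: -0.0003
```

```bash
cat >> push.py <<'E'
def measure(tag,cam='top'):
    i=r.camera_info('top');im,d=r.read_camera('top')
    save('t'+tag,cv2.resize(im[80:230,130:290],None,fx=4,fy=4,interpolation=cv2.INTER_CUBIC))
    m=cv2.inRange(cv2.cvtColor(im,cv2.COLOR_RGB2HSV),np.array((0,150,60)),np.array((8,255,255)))
    n,l,s,ce=cv2.connectedComponentsWithStats(m);k=1+np.argmax(s[1:,4]);ys,xs=np.where(l==k)
    P=at_z(i,np.c_[xs,ys].astype(float),.156)[:,:2];c=P.mean(0);w,v=np.linalg.eigh(np.cov((P-c).T));v=v[:,1]
    if v@(c-np.array([.65,.05]))<0:v=-v
    ang=np.arctan2(v[1],v[0]); print('red dir deg',np.degrees(ang),'clamp(PCA)',1.2-(ang+np.pi/2-U),'A',s[k,4])
    return im,d,i
E
python3 - <<'E'
from push import *
st()
im,d,i=measure('10');blob(im,d,i,'green',8)
for c,w,a in [(.9,0,0),(1.0,0,0),(1.1,0,0),(1.2,0,0),(1.2,.1,0),(1.2,.2,0)]: print(c,w,np.round(pp(c,w,back=a)[0],3),rel(pp(c,w,back=a)))
E
```

```text
t 15.08 p [0.6182 0.2321 0.1479] o [3.1407 0.6641 3.1357] F [-0.3 -0.2  0.4] T [ 0.02  0.31 -0.07] w -0.0003 q [ 0.24  0.45  1.7  -0.42  0.38 -0.99]
red dir deg -75.50178354829856 clamp(PCA) 0.9619583872510004 A 198
green px [262.7 168.1] A 350 z 0.1392 rect [647.8 -65.2] [97.9 51.5] 1.2 mean [ 0.6375 -0.0677]
green px [183.7 166.9] A 10 z 0.1861 rect [627.5 178.1] [12.9  5.8] 20.5 mean [0.6276 0.1779]
green px [152.1 170.8] A 12 z 0.1859 rect [612.3 274.5] [12.5  6.1] 2.9 mean [0.6128 0.2743]
0.9 0 [0.603 0.228 0.15 ] [-0.021, 0.001, -0.028, 10.0, -4.0, -10.4]
1.0 0 [0.622 0.232 0.15 ] [0.0, 0.001, -0.001, -4.3, -0.2, 0.8]
1.1 0 [0.64  0.234 0.15 ] [0.021, 0.001, 0.026, -18.8, 1.8, 12.1]
1.2 0 [0.659 0.234 0.15 ] [0.042, 0.001, 0.052, -33.3, 2.0, 23.6]
1.2 0.1 [0.672 0.233 0.15 ] [0.063, 0.001, 0.079, -44.3, 0.8, 32.2]
1.2 0.2 [0.686 0.23  0.15 ] [0.084, 0.001, 0.106, -55.1, -1.7, 40.6]
```

View pics/t10.png

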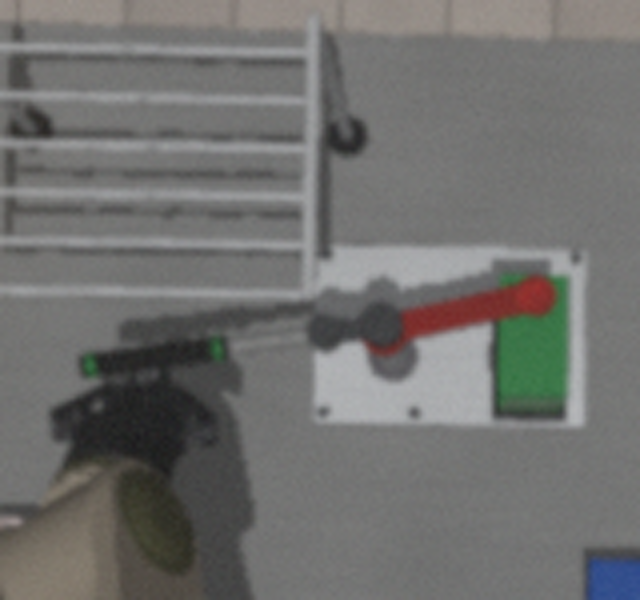

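>>> move_arm --motion '[[[0, 0, 0, -4, 0.3, 3, 0], [0, 0, 0, -8, 0.6, 6, 0], [0, 0, 0, -12, 1, 9, 0], [0, 0, 0, -16, 1.3, 12.5, 0], [0, 0, 0, -20, 1.6, 15.5, 0], [0, 0, 0, -24, 1.8, 18.5, 0], [0, 0, 0, -26, 2, 20, 0], [0, 0, 0, -28, 2, 21.5, 0], [0, 0, 0, -28, 2, 21.5, 0], [0, 0, 0, -28, 2, 21.5, 0]]]'

```text
t: 15.97
ee_pos: [0.6531, 0.2339, 0.1487]
orientation: [3.139, 0.666, 3.135]
contact_force: [-0.6, -0.3, -1.3]
width: -0.0004
```

```bash
python3 - <<'E'
from push import *
st()
im,d,i=measure('11');blob(im,d,i,'green',8)
im,d=r.read_camera('side');save('s11',cv2.resize(im[110:240,170:330],None,fx=4.6,fy=4.6,interpolation=cv2.INTER_CUBIC))
E
```

```text
t 15.97 p [0.6531 0.2339 0.1487] o [3.1393 0.6658 3.1353] F [-0.6 -0.3 -1.3] T [ 0.03  0.44 -0.04] w -0.0004 q [ 0.23  0.51  1.6  -0.36  0.41 -1.05]
red dir deg -86.05647052346885 clamp(PCA) 1.1461724264850828 A 191
green px [262.6 152.6] A 121 z 0.1396 rect [683.6 -66. ] [32.7 48.4] 1.2 mean [ 0.6879 -0.0662]
green px [151.5 157.5] A 8 z 0.1866 rect [654.2 278. ] [9.5 3.1] 2.9 mean [0.6542 0.278 ]
green px [183.4 158.8] A 10 z 0.187 rect [652.1 181. ] [12.6  6.2] 2.4 mean [0.6528 0.1798]
green px [262.2 172. ] A 225 z 0.1397 rect [626.4 -66.9] [48.2 56.3] 9.2 mean [ 0.6249 -0.0665]
```

View pics/t11.png

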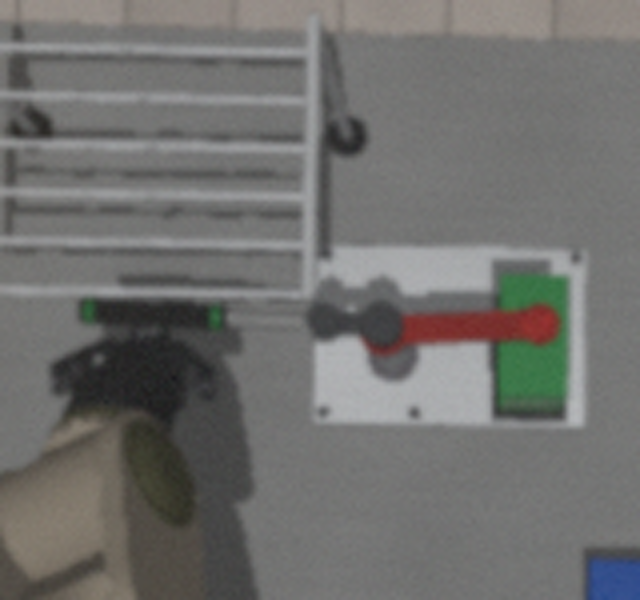

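View pics/s11.png

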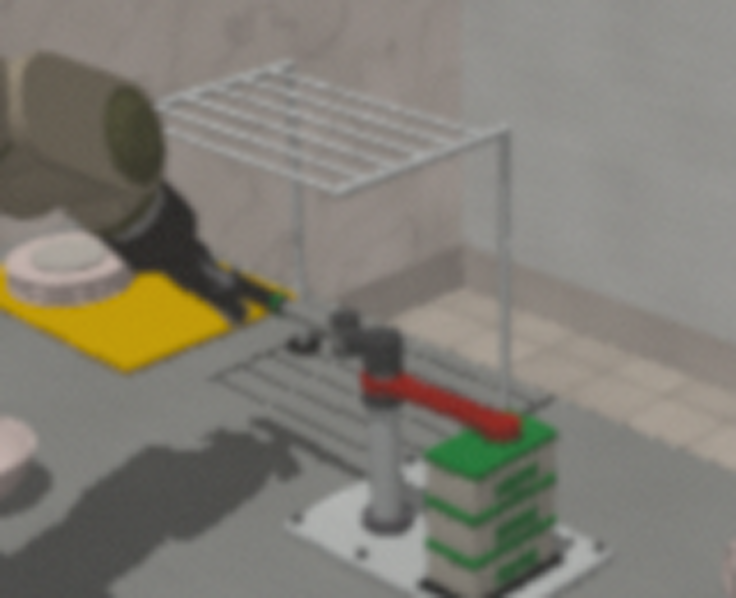

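>>> move_arm --motion '[[[0, 0, 0, -2, 0, 1.5, 0], [0, 0, 0, -4, 0, 3, 0], [0, 0, 0, -6, 0, 4.6, 0], [0, 0, 0, -8, 0, 6.2, 0], [0, 0, 0, -10, 0, 7.8, 0], [0, 0, 0, -11, 0, 8.6, 0], [0, 0, 0, -12, 0, 9.4, 0], [0, 0, 0, -13, 0, 10.2, 0], [0, 0, 0, -14, 0, 11, 0], [0, 0, 0, -14, 0, 11, 0]]]'

```text
t: 16.9
ee_pos: [0.6696, 0.2337, 0.147]
orientation: [3.141, 0.661, 3.136]
contact_force: [-8.3, -0.5, -1.1]
width: -0.0002
```

```bash
python3 - <<'E'
from push import *
st()
im,d,i=measure('12');blob(im,d,i,'green',6)
E
```

```text
t 16.9 p [0.6696 0.2337 0.147 ] o [3.1406 0.661  3.1356] F [-8.3 -0.5 -1.1] T [-0.13  1.4  -0.17] w -0.0002 q [ 0.22  0.54  1.55 -0.34  0.43 -1.08]
red dir deg -89.31985529994691 clamp(PCA) 1.2031292355940841 A 194
green px [262.5 153.5] A 151 z 0.1397 rect [681.9 -66. ] [35.9 48.5] 1.2 mean [ 0.6851 -0.066 ]
green px [183.7 156.5] A 6 z 0.1867 rect [660.1 179.8] [9.4 3.1] 2.4 mean [0.6601 0.1793]
green px [262.  173.1] A 192 z 0.139 rect [621.6 -66.4] [41.8 53.8] 5.7 mean [ 0.6214 -0.066 ]
```

View pics/t12.png

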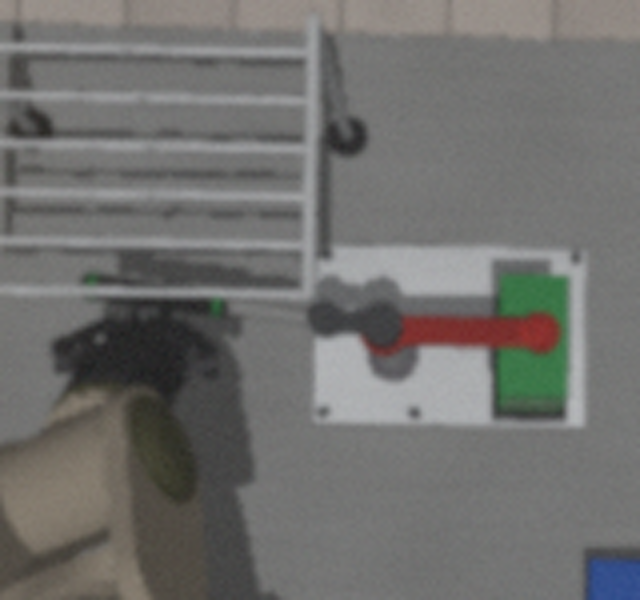

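>>> move_arm --motion '[[[0, 0, 0, -2, 0, 1.5, 0], [0, 0, 0, -4, 0, 3, 0], [0, 0, 0, -6, 0, 4.6, 0], [0, 0, 0, -8, 0, 6.2, 0], [0, 0, 0, -10, 0, 7.8, 0], [0, 0, 0, -12, 0, 9.4, 0], [0, 0, 0, -13.5, 0, 10.5, 0], [0, 0, 0, -15, 0, 11.6, 0], [0, 0, 0, -15, 0, 11.6, 0]]]'

```text
t: 17.7
ee_pos: [0.6882, 0.2332, 0.1462]
orientation: [3.141, 0.659, 3.135]
contact_force: [-9.0, -3.5, -3.2]
width: -0.0001
```

```bash
python3 - <<'E'
from push import *
st()
im,d,i=measure('13')
i=r.camera_info('wrist');im,d=r.read_camera('wrist');save('w13',im)
E
```

```text
t 17.7 p [0.6882 0.2332 0.1462] o [3.1413 0.6589 3.1355] F [-9.  -3.5 -3.2] T [-0.34  1.63 -0.38] w -0.0001 q [ 0.21  0.57  1.49 -0.31  0.45 -1.12]
red dir deg -89.03397730625244 clamp(PCA) 1.19813972334512 A 196
```

View pics/t13.png

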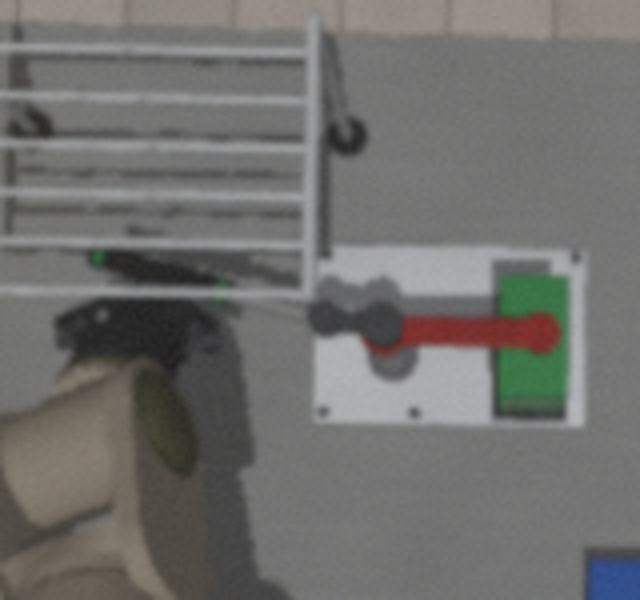

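View pics/w13.png

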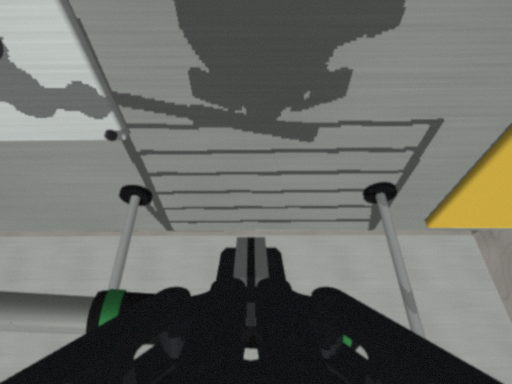

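```bash
python3 - <<'E'
from push import *
i=r.camera_info('top');f=lambda c:(130+c[0]/4-.375,80+c[1]/4-.375)
W=lambda c,z:at_z(i,f(c),z)[0][:2]
def ang(a,b): v=b-a; return np.degrees(np.arctan2(v[1],v[0]))
for n,bo,jo,bi,ou in [('t9',(380,325),(335,353),(245,418),(135,490)),('t10',(380,323),(325,329),(218,349),(90,364)),('t11',(380,323),(325,321),(216,316),(87,311)),('t12',(380,323),(326,317),(217,306),(92,279)),('t13',(380,323),(326,317),(222,288),(98,258))]:
    b,j,q,o=W(bo,.193),W(jo,.19),W(bi,.188),W(ou,.188)
    print(n,'bolt',np.round(b,4),'bolt-joint',ang(b,j),'joint-out',ang(j,o),'joint-in',ang(j,q),'in-out',ang(q,o),'len',np.linalg.norm(o-j),np.linalg.norm(o-q), 'bolt-out',ang(b,o))
E
```

```text
t9 bolt [0.6488 0.0518] bolt-joint 123.16310386111388 joint-out 126.37966641956083 joint-in 127.68169555315586 in-out 125.26595679438705 len 0.18463166692820493 0.09953325943856534 bolt-out 125.79768713506353
t10 bolt [0.6504 0.0519] bolt-joint 97.18464459932757 joint-out 100.08463167170312 joint-in 102.08946137184462 in-out 98.37769066905888 len 0.1821893621622433 0.09845426936519376 bolt-out 99.53296477663436
t11 bolt [0.6504 0.0519] bolt-joint 88.78851293104037 joint-out 89.05034861001602 joint-in 88.69565280164787 in-out 89.35227234660925 len 0.1835658867986557 0.0991610140988466 bolt-out 89.00092721306466
t12 bolt [0.6504 0.0519] bolt-joint 84.49029590081611 joint-out 82.14833323611116 joint-in 85.52400859153018 in-out 79.24782147314914 len 0.1833504827806402 0.09875621443959301 bolt-out 82.58675158375861
t13 bolt [0.6504 0.0519] bolt-joint 84.49029590081611 joint-out 76.81207394082533 joint-in 75.62156867472251 in-out 77.82493882554697 len 0.18266516875116512 0.09871323856672666 bolt-out 78.25184037833208
```

>>> move_arm --motion '[[[0, 0, 0, -2, 0, 1.5, 0], [0, 0, 0, -4, 0, 3.1, 0], [0, 0, 0, -5.5, 0, 4.3, 0], [0, 0, 0, -7, 0, 5.5, 0], [0, 0, 0, -7, 0, 5.5, 0]]]'

```text
t: 18.22
ee_pos: [0.697, 0.2332, 0.146]
orientation: [3.141, 0.658, 3.136]
contact_force: [-9.7, -1.4, -4.1]
width: 0.0002
```

```bash
python3 - <<'E'
from push import *
st()
im,d,i=measure('14')
im,d=r.read_camera('side');np.save('s14im.npy',im);save('s14',cv2.resize(im[110:240,170:330],None,fx=4.6,fy=4.6,interpolation=cv2.INTER_CUBIC))
E
```

```text
t 18.22 p [0.697  0.2332 0.146 ] o [3.1412 0.6584 3.1355] F [-9.7 -1.4 -4.1] T [-0.23  1.71 -0.29] w 0.0002 q [ 0.21  0.59  1.46 -0.3   0.46 -1.13]
red dir deg -88.93580669332329 clamp(PCA) 1.1964263229208054 A 194
```

View pics/t14.png

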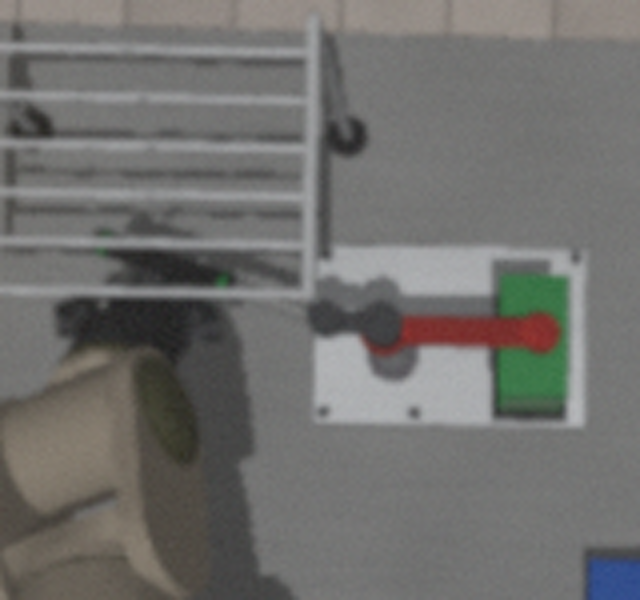

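View pics/s14.png

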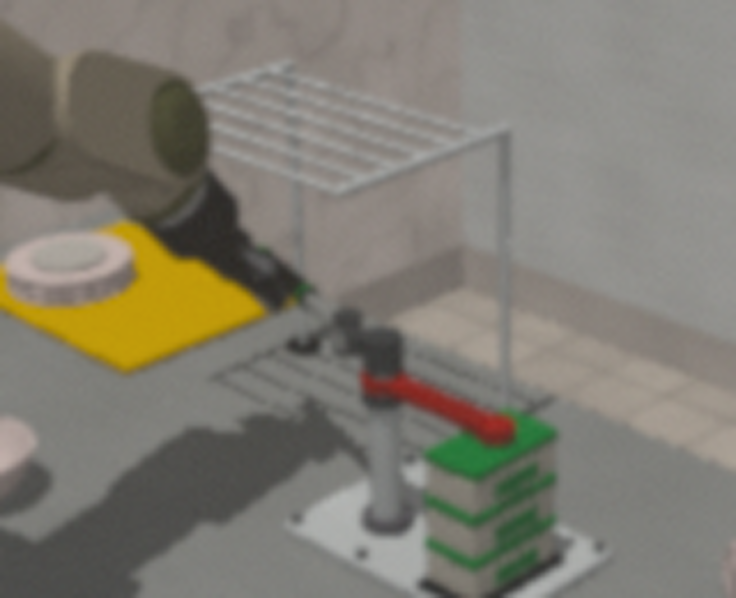

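>>> move_arm --motion '[[[0, 0, 0, 5, 0, -4, 0], [0, 0, 0, 20, 0, -15, 0], [0, 0, 0, 44, 0, -34, 0], [0, 0, 0, 70, 0, -55, 0], [0, 0, 0, 86, 0, -70, 0], [0, 0, 0, 86, -8, -105, 0], [0, 0, 0, 75, -16, -143, 0], [0, 0, 0, 60, -24, -180, 0], [0, 0, 0, 45, -32, -217, 0], [0, 0, 0, 30, -38, -254, 0], [0, 0, 0, 15, -43, -290, 0], [0, 0, 0, 11, -43, -306, 0], [0, 0, 0, 11, -43, -306, 0], [0, 0, 0, 11, -43, -306, 0]]]'

```text
t: 19.48
ee_pos: [0.5008, 0.1914, 0.3835]
orientation: [3.139, 0.668, 3.135]
contact_force: [-0.7, -0.3, -1.7]
width: -0.0002
```

```bash
python3 - <<'E'
from push import *
st()
i=r.camera_info('wrist');im,d=r.read_camera('wrist');save('w15',im);np.save('w15im.npy',im);np.save('w15.npy',d);blob(im,d,i,'green',40);blob(im,d,i,'red',40)
import pickle;pickle.dump(i,open('w15.pkl','wb'))
im,d,i=measure('15');np.save('t15im.npy',im)
E
```

```text
t 19.48 p [0.5008 0.1914 0.3835] o [3.1386 0.6682 3.1351] F [-0.7 -0.3 -1.7] T [-0.01  0.27 -0.01] w -0.0002 q [ 0.21 -0.05  1.66 -0.17  0.88 -1.29]
green px [75.1 73.6] A 647 z 0.0594 rect [649.9 -67.5] [97.5 58.3] 0.2 mean [ 0.6384 -0.0527]
green px [92.8 71.5] A 159 z 0.0344 rect [652.7 -41.3] [52.7  7.9] 0.7 mean [ 0.6518 -0.0415]
green px [60.4 84.2] A 492 z 0.0982 rect [644.  -67.8] [85.1 58.8] 0.4 mean [ 0.6251 -0.0543]
green px [ 38.4 105. ] A 1540 z 0.1398 rect [625.4 -67.2] [51.9 60.7] 0.2 mean [ 0.622  -0.0667]
green px [ 75.7 107.8] A 179 z 0.1142 rect [648.6 -42.1] [44.6  9.9] 0.5 mean [ 0.6493 -0.0419]
green px [ 67.9 144.7] A 377 z 0.1394 rect [693.  -66.4] [58.7 18.6] 89.9 mean [ 0.6933 -0.0654]
green px [240.2 160.8] A 90 z 0.185 rect [673.2 176.7] [ 8.5 28.2] 78.8 mean [0.6739 0.1763]
green px [309.8 174.1] A 79 z 0.1847 rect [702.2 269.2] [ 9.8 29.1] 89.3 mean [0.7032 0.2691]
red px [ 86.5 129.3] A 1921 z 0.1553 rect [646.6  -8.7] [ 37.1 161.6] 3.0 mean [ 0.6473 -0.0158]
red dir deg -89.48047117051073 clamp(PCA) 1.2059325113663797 A 198
```

View pics/w15.png

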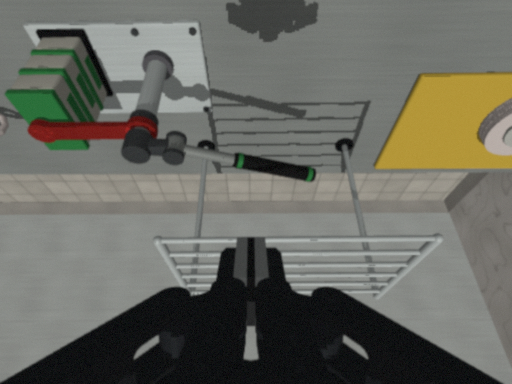

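View pics/t15.png

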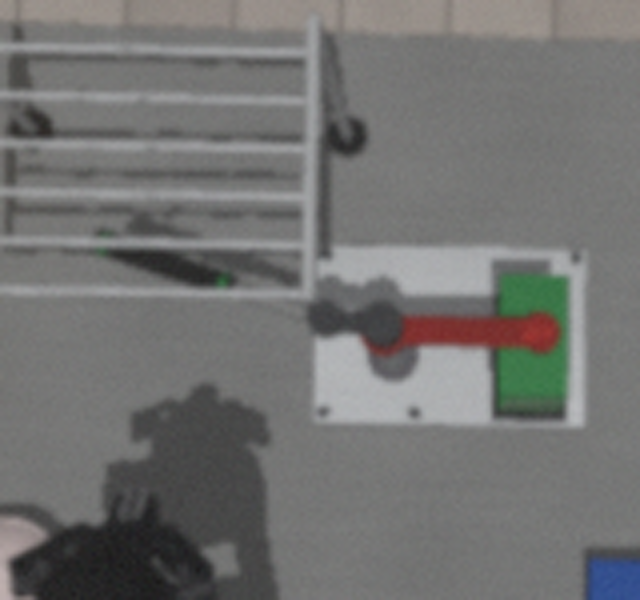

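```bash
python3 - <<'E'
from push import *
import pickle
im=np.load('w15im.npy');i=pickle.load(open('w15.pkl','rb'))
save('w15c',cv2.resize(im[110:200,120:330],None,fx=3.8,fy=3.8,interpolation=cv2.INTER_CUBIC))
sub=im[150:185,235:320].astype(int)
g=sub.max(2); hsv=cv2.cvtColor(im[150:185,235:320],cv2.COLOR_RGB2HSV)
m=((g<45)|((hsv[...,0]>45)&(hsv[...,0]<80)&(hsv[...,1]>90))).astype(np.uint8)
n,l,s,_=cv2.connectedComponentsWithStats(m);k=1+np.argmax(s[1:,4]);M=l==k
cols=[];mid=[];wd=[]
for c in range(M.shape[1]):
    q=np.where(M[:,c])[0]
    if len(q)>5: cols.append(c+235);mid.append(150+(q.min()+q.max())/2);wd.append(q.max()-q.min()+1)
cols=np.array(cols);mid=np.array(mid);print(cols.min(),cols.max(),wd)
s_=slice(6,-6)
P=at_z(i,np.c_[cols,mid][s_],.178)[:,:2];f=np.polyfit(P[:,1],P[:,0],1);th=np.degrees(np.arctan2(1,f[0]))
print('dir',th,'rms',np.std(P[:,0]-np.polyval(f,P[:,1])),'line x at y=.094',np.polyval(f,.094), 'ends',P[0],P[-1])
J=np.array([.6532,.0939]);c=P.mean(0);print('J->grip',np.degrees(np.arctan2(*(c-J)[::-1])),np.linalg.norm(c-J))
E
```

```text
235 314 [np.int64(13), np.int64(13), np.int64(14), np.int64(14), np.int64(15), np.int64(14), np.int64(14), np.int64(14), np.int64(13), np.int64(14), np.int64(14), np.int64(14), np.int64(14), np.int64(13), np.int64(14), np.int64(14), np.int64(14), np.int64(14), np.int64(13), np.int64(13), np.int64(14), np.int64(14), np.int64(14), np.int64(14), np.int64(15), np.int64(13), np.int64(14), np.int64(14), np.int64(13), np.int64(13), np.int64(13), np.int64(13), np.int64(12), np.int64(13), np.int64(13), np.int64(13), np.int64(13), np.int64(13), np.int64(13), np.int64(13), np.int64(13), np.int64(13), np.int64(12), np.int64(13), np.int64(13), np.int64(13), np.int64(13), np.int64(12), np.int64(13), np.int64(13), np.int64(13), np.int64(13), np.int64(12), np.int64(13), np.int64(13), np.int64(13), np.int64(13), np.int64(12), np.int64(13), np.int64(13), np.int64(13), np.int64(13), np.int64(12), np.int64(13), np.int64(13), np.int64(13), np.int64(13), np.int64(13), np.int64(13), np.int64(14), np.int64(14), np.int64(14), np.int64(14), np.int64(14), np.int64(14), np.int64(13), np.int64(12), np.int64(11), np.int64(10), np.int64(7)]
dir 72.52290455379813 rms 0.0004916054318924115 line x at y=.094 0.6558062940793623 ends [0.68178875 0.17696043] [0.71073253 0.26845143]
J->grip 71.48042750437965 0.13498924546654378
```

View pics/w15c.png

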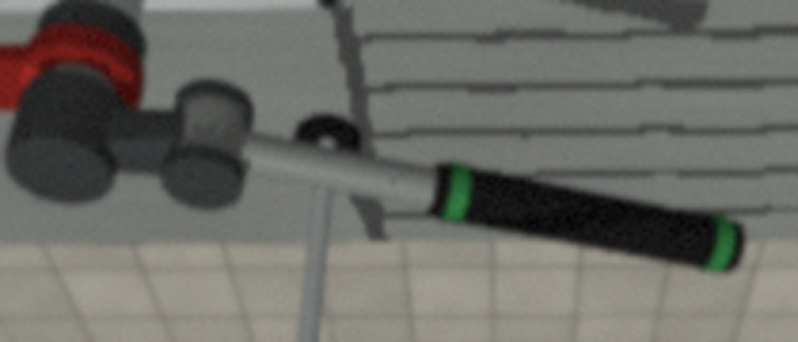

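```bash
python3 - <<'E'
from push import *
im,d=r.read_camera('top');i=r.camera_info('top');save('top16',im);blob(im,d,i,'blue',100);blob(im,d,i,'green',60)
a=np.load('top0im.npy').astype(int)
for n,(x0,y0,x1,y1) in dict(mug=(300,125,350,170),bowl=(105,200,150,245),blue=(270,215,300,255)).items(): print(n,np.abs(im[y0:y1,x0:x1].astype(int)-a[y0:y1,x0:x1]).mean())
im,d=r.read_camera('side');save('s16',cv2.resize(im[130:330,130:370],None,fx=3.3,fy=3,interpolation=cv2.INTER_CUBIC));st()
E
```

```text
blue px [284.5 234.1] A 461 z 0.0391 rect [ 428.7 -149.6] [94.6 51.2] 1.1 mean [ 0.4283 -0.1495]
green px [262.6 153.4] A 149 z 0.1391 rect [682.1 -66. ] [35.9 48.5] 1.2 mean [ 0.6854 -0.0662]
green px [262.2 173. ] A 192 z 0.1394 rect [623.2 -66.4] [44.8 54.1] 5.9 mean [ 0.6217 -0.0664]
mug 3.6837037037037037
bowl 20.70880658436214
blue 3.399722222222222
t 19.68 p [0.5009 0.1913 0.3809] o [3.1399 0.663  3.1358] F [-0.4  0.2  0.9] T [-0.01  0.34  0.03] w 0.0001 q [ 0.21 -0.04  1.66 -0.17  0.88 -1.29]
```

View pics/s16.png

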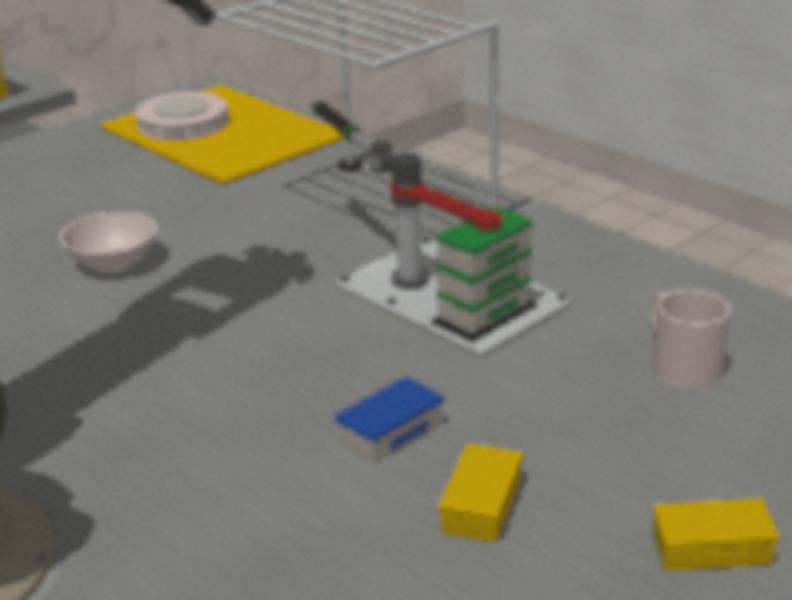

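View pics/top16.png

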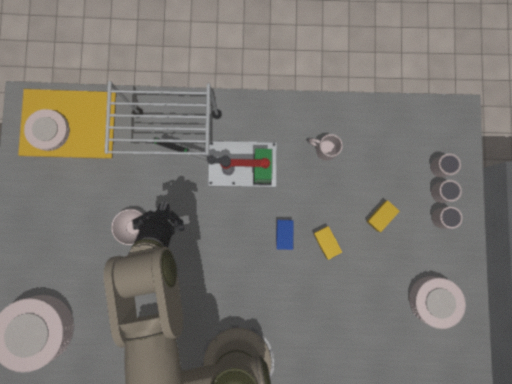

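```bash
python3 -c "
from plant import r
print(r.job_done())"
```

```text
the job is handed in; nothing more can be done
None
```

I stacked the loose green-lidded cartridge and swung the clamp arm fully home over the column. The wrench handle is bent about 13°, and I handed the job in at about 19.7 s.

- **Stacking:** I gripped the cartridge across its width and corrected it by about 4 mm and 1.6 mm while comparing its edges with the column. After release, the wrist depth showed the three front faces within about 0.3 mm of each other. Left to right it had been about 0.6 mm off just before setting down; I corrected that by 0.5 mm and did not re-measure it after release. Later views from above and the side still showed a square column.
- **Clamp:** The top camera put it at 1.20 to 1.21 rad, against a stop at 1.2. The pushing force rose to 8 to 10 N once it was home.
- **Bend:** A line fitted to the grip from close up put the handle at 72.5°, where straight would be 85.9°. That makes a bend of about 13.4°. Measuring from the joint instead gave readings between about 12° and 14.4°, all within the 10 to 20° asked for.
- **Bystanders:** The blue cartridge measured exactly as at the start, and the mug's patch of the top picture was unchanged. The bowl's picture comparison was spoilt by the arm hanging over it; it looked in place in the side picture, but I did not measure it.
- **A setback:** On the first approach to the handle the last joint reached its range limit of -2.88 rad, so that pose was not fully reached. I backed off and used less turn and lean from there. Nothing was touched.

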